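# Pack the toppled specimen bottles into their case

## Task

Lever the lid of the specimen case with the blade of the flat spatula, open it until it stands upright or further back, and lay the spatula back flat in the middle of its mat. Stand every toppled amber bottle upright in the case, one to a bay, while the lid is open, then shut the lid fully. Leave the dishes, beaker, jar and stapler where they are.

Things in the scene. Friction and masses are not known exactly. Their poses are not given: they have to be found in the camera images.
- case: Grey specimen case fixed to the bench, 96 (x) by 210 (y) by 98 mm high, walls and floor 5 mm. Origin at the centre of its underside; -x is its front (robot side), +x its back with the lid hinge. Two low dividers (4 mm thick, tops 50 mm above the bench) make three bays side by side along y, each 64 mm (y) by 86 mm (x). The lid counts as part of it.
- notch (a point): Centre of the prying notch, on the outer face of the case's front wall: a slot 60 mm wide along y and 10 mm high, from 88 mm above the bench up to the underside of the shut lid (98 mm); this point is at 93 mm. Only a thin blade fits in. Axes as the case.
- bay0 (a point): Centre of the floor of the bay at the case's -y end, 5 mm above the bench.
- bay1 (a point): Centre of the floor of the middle bay.
- bay2 (a point): Centre of the floor of the bay at the case's +y end.
- lid (a joint): Hinge of the case's black flat lid (96 x 210 x 6 mm, no handle, flush with the case all round), rad: 0 shut, grows as the front edge rises, 1.57 upright, 1.95 fully back against its stop. The hinge is stiff: the lid stays where it is left; about 1.5 N at the front edge moves it.
- lid_hinge (a point): Middle of the hinge line, at the back edge of the lid's underside (98 mm above the bench, 48 mm behind the case's centre). The hinge line runs along the case's y.
- lid_edge (a point): Middle of the lid's free (front) edge, 96 mm from the hinge line.
- mat: Tan cork instrument mat fixed on the bench, 240 mm (x) by 100 mm (y), 3 mm thick; origin at the centre of its underside.
- spatula: Flat spatula lying on the mat, about 60 g. Black handle 110 mm long (x from -55 to +55 mm), 14 mm wide (y), 16 mm high, then a flat steel blade along +x to x = 130 mm, 20 mm wide, 3 mm thick, its mid-plane 7.5 mm above the underside of the handle. Origin at the centre of the handle's underside; z up.
- spatula_tip (a point): End of the spatula's blade, middle of its thickness.
- bottle_a: Square amber-glass bottle, paper label, round black cap; lying on its side at the start; may be absent (None). Body 44 x 44 mm, 58 mm high; cap 26 mm across, the topmost 26 mm; short neck between; 90 mm tall in all, about 120 g. Origin on its axis at mid-height (45 mm from foot and from cap top); z points from foot to cap, x and y are normal to the flat sides.
- bottle_b: Square amber-glass bottle, paper label, round black cap; lying on its side at the start; may be absent (None). Body 44 x 44 mm, 58 mm high; cap 26 mm across, the topmost 26 mm; short neck between; 90 mm tall in all, about 120 g. Origin on its axis at mid-height (45 mm from foot and from cap top); z points from foot to cap, x and y are normal to the flat sides.
- bottle_c: Square amber-glass bottle, paper label, round black cap; lying on its side at the start; may be absent (None). Body 44 x 44 mm, 58 mm high; cap 26 mm across, the topmost 26 mm; short neck between; 90 mm tall in all, about 120 g. Origin on its axis at mid-height (45 mm from foot and from cap top); z points from foot to cap, x and y are normal to the flat sides.
- dish1: Flat round covered glass dish, 88 mm across, 16 mm high, standing among the task's things; leave it. Origin under its centre.
- dish2: Another such dish; leave it.
- beaker: Glass beaker 70 mm across, 90 mm high; leave it. Origin under its centre.
- jar: Capped jar 60 mm across, 80 mm high; leave it. Origin under its centre.
- stapler: Stapler 130 x 34 x 37 mm; leave it. Origin under its centre.
Not all that is in view belongs to the job. Several things look just like the case: the one meant starts farthest to the robot's left.

How it is judged (in metres and radians):
On the way, in this order (a step that is already met when the one before it is completed fails the run):
1. the lid is being levered up by the spatula (value of joint lid above 0.3 rad and contact force between spatula and case above 0.1 N), for 0.05 s.
2. the lid stands open (upright or beyond) (value of joint lid above 1.4 rad), for 0.2 s.
3. all the bottles stand upright in the case with the lid still open (angle between each of bottle_a, bottle_b, bottle_c's own z axis and vertical below 0.15 rad and x of bottle_a in the frame of case between -0.045 and 0.045 m and y of bottle_a in the frame of case between -0.1 and 0.1 m and z of each of bottle_a, bottle_b, bottle_c in the frame of case below 0.06 m and x of bottle_b in the frame of case between -0.045 and 0.045 m and y of bottle_b in the frame of case between -0.1 and 0.1 m and x of bottle_c in the frame of case between -0.045 and 0.045 m and y of bottle_c in the frame of case between -0.1 and 0.1 m and value of joint lid above 0.8 rad), for 0.2 s.
At the end, for the whole second after the job is handed in: Every bottle present stands upright (within 0.15 rad, cap up) on the floor of the case, the lid is shut (below 0.06 rad), and the spatula lies flat on its mat, the middle of its handle within 75 mm along and 45 mm across of the mat's middle; all at rest (angle between each of bottle_a, bottle_b, bottle_c, spatula's own z axis and vertical below 0.15 rad and x of bottle_a in the frame of case between -0.045 and 0.045 m and y of bottle_a in the frame of case between -0.1 and 0.1 m and z of each of bottle_a, bottle_b, bottle_c in the frame of case below 0.06 m and x of bottle_b in the frame of case between -0.045 and 0.045 m and y of bottle_b in the frame of case between -0.1 and 0.1 m and x of bottle_c in the frame of case between -0.045 and 0.045 m and y of bottle_c in the frame of case between -0.1 and 0.1 m and value of joint lid below 0.06 rad and height (world z) of spatula below 0.012 m and x of spatula in the frame of mat between -0.075 and 0.075 m and y of spatula in the frame of mat between -0.045 and 0.045 m and linear speed of each of spatula, bottle_a, bottle_b, bottle_c below 0.02 m/s); the robot touches nothing.
It fails at once if a dish, the beaker, the jar or the stapler is shifted by more than 30 mm (distance of any of dish1, dish2, beaker, jar, stapler from where it was at the start of the episode above 0.03 m).
Of bottle_a, bottle_b, bottle_c only 2 to 3 are there at a start; the rules pass over those that are not, and their reading is None.
At some moment in a run one of bottle_a, bottle_b, bottle_c, spatula may be knocked a few centimetres aside while the robot is not near it.
It also fails if it takes over 210 s, if anything falls off the work surface, if the arm or the gripper's body presses on something with over 40 N, if the wrist force passes 120 N, or if a joint passes its speed limit or range.

## Robot

A 6-joint arm with a two-finger parallel gripper is mounted at the origin on the work surface. World frame = base frame: x ahead of the robot, y to its left, z up, the work surface at z = 0. Lengths are in mm, angles in degrees, forces in N, time in s.
With the tool pointing down it reaches from about 325 to 775 mm from the base axis. Payload 5.5 kg.
Tool frame: the origin (TCP) lies midway between the tips of the shut fingers; the grasp point (between the pads) lies 19 mm behind it; z points along the fingers, y is the line along which they close (so a half turn about z gives the same grasp; the last joint's range is limited). The gripper opens to 88 mm and grips with 3 to 60 N. Pads are 20 mm wide; open, the fingers measure 115 mm over their backs; the gripper's body (75 mm by 178 mm) begins 61 mm behind the grasp point.
Start: joints at [-74.868, 5.22, 70.514, -0, 104.267, -3.249], TCP at [189.195, -569.404, 187.331] pointing down, gripper open.
Joint ranges: [-164.24, 164.24], [-49.07, 125.15], [9.68, 141.18], [-86.29, 266.29], [3.28, 154.24], [-151.56, 151.56]. Speed limits (degrees/s): [147.25, 147.25, 172.46, 180, 180, 180].

## Interface

Orientations are given as [roll, pitch, yaw] about the fixed x, y, z axes, in that order (R = Rz(yaw) Ry(pitch) Rx(roll)).
In Python, from bench import sensors, eyes, ticket, nets gives the robot as it stands. The module is installed in compiled form; this text tells all that it offers.
- The arm moves only by the tool move_arm, never from a script. Its argument "targets" is one flat list of numbers, 7 for each row, row after row: the turn, a rotation vector about the tool's x, y, z each as a share of 120 degrees, from -1 to 1, then the shift along the tool's x, y, z each as a share of 30 mm, from -1 to 1, then the opening, from -1 (shut) to 1 (fully open). In form: [wx, wy, wz, dx, dy, dz, claw, wx, wy, wz, dx, dy, dz, claw, ...]. A call has exactly 8 rows; each row shifts and turns the commanded pose from where the row before left it, along the tool's axes as they then stand; what a row does not reach is not made up. A row lasts 1/8 s, in which the tool goes at most 62.5 mm and 10.7 degrees, less where a joint would pass 70% of its speed; a pose out of reach is approached as far as the arm can. A call with a number of a shift or a turn outside -1 to 1 is refused whole. A call with a gripper value outside its range is refused whole. The fingers move at their own pace and stop on an object; "newtons" is the grip in N (left out, the last holds). Time passes only in rows, so rows that do not move let the fingers close, or fill a call up. It gives the time, the measured TCP pose, the force, the opening and the grip force at its end, in the units of the state.
- sensors.get_state(): the state, without advancing time (a new reading comes with each control period).
- eyes.read_camera(name): name is "scene" or "top"; returns the picture (384x512x3 uint8, red, green, blue); there is no depth.
- eyes.camera_params(name): a dict with "mtx" (3x3 intrinsics, pixels), "camera_from_world" (4x4, takes a point from world to camera coordinates). Camera axes: x right, y up, looking along -z (the intrinsics and any distortion apply to the point x, -y, -z); pixel columns grow to the right and rows downward; lengths in mm; the calibration is good to about 2 mm. A picture is of the moment at which its call begins. camera_params takes no time and is no camera call.
- ticket.close_job(): hands the job in; it is judged then, once.
Trained networks look in the newest picture that a camera, given by its name, has taken for a name from the list of things; names that differ only in an ending like _2 or _b are one class to them, and where a whole thing is asked for, a point or a joint stands for the part that bears it (a point fixed in the world has none). Each returns a list of dicts, best first, with "confidence" (0 to 1); they miss things now and then, are a little off and sometimes report something else, mostly with a low value. They report only what shows in the picture. A call takes as long as a camera call. They do not tell look-alikes from the thing itself.
- nets.look_for(camera, query): "point" ([x, y, z] in mm, in world coordinates, good to about 4 mm: the middle of the surface that is visible of it).
- nets.trace(camera, query): "mask" (384x512 bool, what is visible of it).
- nets.landmark_of(camera, query): "point" ([x, y, z] in mm, in world coordinates, good to about 4 mm: a listed point, or the origin of a listed thing).
The state is a dict: "t": time; "joint_positions": joint angles; "qd": joint speeds; "tau": joint torques, N m; "position": TCP position; "tcp_rot": TCP orientation; "wrist_force": force on the tool from outside, world axes, zero at the start; "moment": the same for the moment, N m; "opening": finger opening in mm; "grasp_force": force on a finger pad.
Only numpy, scipy, OpenCV 4.12 (cv2) and the standard library are available. Lean on these libraries where they do the work, as an engineer would, in place of code of your own. Each camera call takes 0.05 s, during which the arm holds its last target. There are 200 camera calls.

## Working session

There is one attempt and no reset: what is moved stays moved. The work goes in short steps, Python scripts to look and compute and a tool call to move; the robot and the scene stay as the last step left them, time stands still between calls to the robot, and variables do not carry over. Pictures are saved under pics/ and viewed, at most 14 in all, crops included, and the job is handed in when it is done.

Besides the shell and the picture viewer there is one more tool, called by a JSON object that holds its "api" and its "payload", one argument or row to a line. move_arm: Moves the arm, as the interface text tells. Its arguments: {"type":"object","properties":{"targets":{"type":"array","items":{"type":"number"}},"newtons":{"type":"number"}},"required":["targets"]}

```bash
mkdir -p pics; ls; python3 - <<'E'
from bench import sensors, eyes, nets
import cv2, numpy as np
print(sensors.get_state())
for c in ["scene","top"]:
    im=eyes.read_camera(c); cv2.imwrite(f"pics/{c}0.png",im[:,:,::-1])
    p=eyes.camera_params(c); print(c,p["mtx"],p["camera_from_world"])
    for q in ["case","notch","mat","spatula","spatula_tip","bottle_a","dish1","beaker","jar","stapler"]:
        print(q,[(np.round(d["point"]).astype(int).tolist(),round(d["confidence"],2)) for d in nets.landmark_of(c,q)])
E
```

```text
pics
{'t': 0.0, 'joint_positions': array([-7.48692031e+01,  5.26174476e+00,  7.05813690e+01, -4.81129333e-04,
        1.04264728e+02, -3.24911636e+00]), 'qd': array([-0.01290929, -0.00749437, -0.01213891, -0.03057627,  0.09975134,
        0.0367707 ]), 'tau': array([-2.61786634e-03, -4.46461809e+01, -4.06444287e+01,  6.97291712e-02,
        2.96399428e-02, -1.47606897e-04]), 'position': array([ 189.08865578, -569.05449287,  186.22620558]), 'tcp_rot': array([-1.79892305e+02, -5.64640489e-03,  1.83797898e+01]), 'wrist_force': array([-0.48532976,  0.59725668, -0.48674393]), 'moment': array([ 0.04541806, -0.00196396, -0.00630165]), 'grasp_force': 0.0, 'opening': 87.69185311522028}
scene [[421.56871562   0.         259.34602529]
 [  0.         421.56871562 191.03404581]
 [  0.           0.           1.        ]] [[ 2.55748668e-01  9.66725067e-01 -5.93825873e-03 -5.08614255e+01]
 [-7.44676376e-01  2.00914928e-01  6.36467035e-01  3.07271149e+02]
 [ 6.16481722e-01 -1.58353516e-01  7.71281045e-01 -1.85586370e+03]
 [ 0.00000000e+00  0.00000000e+00  0.00000000e+00  1.00000000e+00]]
case [([597,
[... 901 characters left out ...]
03]
 [ 0.00000000e+00  0.00000000e+00  0.00000000e+00  1.00000000e+00]]
case [([232, -326, -1], 0.96), ([596, -238, -2], 0.64), ([493, -658, 0], 0.57)]
notch [([552, -217, 93], 0.94), ([185, -306, 93], 0.8), ([453, -630, 93], 0.64), ([455, -60, 1], 0.63)]
mat [([459, -47, 1], 0.65), ([483, 64, 10], 0.41), ([594, -236, 3], 0.2)]
spatula [([458, -64, -1], 0.54)]
spatula_tip [([487, 63, 9], 0.78)]
bottle_a [([432, 316, 19], 0.79), ([592, 275, 22], 0.74), ([665, 137, 22], 0.63), ([456, -60, 0], 0.25)]
dish1 [([529, 186, -5], 0.85), ([643, 454, -1], 0.85), ([663, 139, 20], 0.47)]
beaker [([626, -470, -1], 0.91)]
jar [([521, 499, -5], 0.62)]
stapler [([419, -448, 2], 0.61), ([598, -236, 1], 0.29)]
```

View pics/scene0.png

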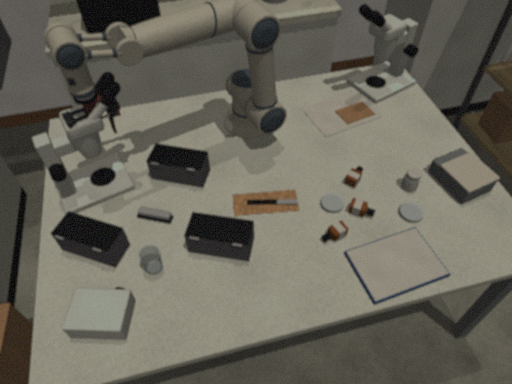

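View pics/top0.png

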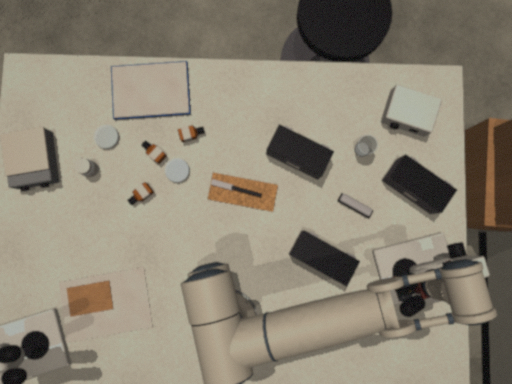

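The look-alikes for the case, as scene/top pixels:
- (220,237)/(300,152), at y=-236
- (179,165)/(325,258), at y=-328
- (92,238)/(419,184), at y=-658

The farthest left has the largest y, so I choose the case at (220,237)/(300,152). The pictures show three toppled bottles, at scene (354,176), (361,208) and (335,231). The spatula is on the mat with its blade pointing to +y.

```bash
cat > h.py <<'E'
import numpy as np, cv2
from scipy.optimize import minimize
from scipy.spatial.transform import Rotation as R
from bench import sensors, eyes, nets
P={c:eyes.camera_params(c) for c in("scene","top")}
def proj(c,X):
    X=np.atleast_2d(X); T=P[c]["camera_from_world"]; Y=X@T[:3,:3].T+T[:3,3]
    q=np.c_[Y[:,0],-Y[:,1],-Y[:,2]]@P[c]["mtx"].T; return q[:,:2]/q[:,2:]
def box(x0,x1,y0,y1,z0,z1): return np.array([[x,y,z] for x in(x0,x1) for y in(y0,y1) for z in(z0,z1)],float)
def cyl(r,z0,z1): return np.array([[r*np.cos(a),r*np.sin(a),z] for a in np.arange(0,6.28,.3) for z in(z0,z1)])
CASE=[box(-48,48,-105,105,0,104)]; MAT=[box(-120,120,-50,50,0,3)]
SPAT=[box(-55,55,-7,7,0,16),box(55,130,-10,10,6,9)]
BOT=[box(-22,22,-22,22,-45,13),cyl(9,13,19),cyl(13,19,45)]
def pose(p,kind,z):
    Rm=R.from_euler("z",p[2],degrees=True)
    if kind=="lying": Rm=Rm*R.from_euler("y",90,degrees=True)   # bottle z axis -> yaw direction
    return Rm,np.array([p[0],p[1],z])
def sil(c,parts,p,kind,z,S=4):
    m=np.zeros((384*S,512*S),np.uint8); Rm,t=pose(p,kind,z)
    for q in parts:
        h=cv2.convexHull(((proj(c,Rm.apply(q)+t)+.5)*S).astype(np.int32)); cv2.fillConvexPoly(m,h,255)
    return cv2.resize(m,(512,384),interpolation=cv2.INTER_AREA)/255.
def fit(masks,parts,p0,kind="flat",z=0,yaws=(0,)):
    best=None
    def cost(p):
        s=0
        for c,m in masks.items():
            a=sil(c,parts,p,kind,z); s+=1-np.minimum(a,m).sum()/np.maximum(a,m).sum()
        return s/len(masks)
    for y in yaws:
        x0=np.array([p0[0],p0[1],p0[2]+y])
        r=minimize(cost,x0,method="Nelder-Mead",options=dict(initial_simplex=x0+np.array([[0,0,0],[12,0,0],[0,12,0],[0,0,15]]),xatol=.1,fatol=1e-4,maxiter=150))
        if best is None or r.fun<best.fun: best=r
    return best
def masks(c,q): return [(d["mask"],d["confidence"]) for d in nets.trace(c,q)]
def near(c,ms,X):
    u=proj(c,X)[0]; o=None
    for m,k in ms:
        ys,xs=np.nonzero(m)
        if len(xs) and (d:=np.hypot(xs.mean()-u[0],ys.mean()-u[1]))<18 and (o is None or d<o[0]): o=(d,m)
    return None if o is None else o[1].astype(float)
def find(q,guesses,parts,kind,z,zc,yaws,cams=("scene","top")):
    M={c:masks(c,q) for c in cams}; out=[]
    for g in guesses:
        mm={c:near(c,M[c],[g[0],g[1],zc]) for c in cams}; mm={c:m for c,m in mm.items() if m is not None}
        if not mm: out.append(None); continue
        r=fit(mm,parts,g,kind,z,yaws); out.append(r.x); print(q,list(mm),np.round(r.x,1),round(r.fun,3))
    return out
def shot(c,name,crop=None,k=1,lines=()):
    im=eyes.read_camera(c)[:,:,::-1].copy()
    if crop: im=im[crop[1]:crop[3],crop[0]:crop[2]]
    o=np.array(crop[:2] if crop else (0,0)); im=cv2.resize(im,None,fx=k,fy=k,interpolation=cv2.INTER_CUBIC)
    for L,col in lines: cv2.polylines(im,[((proj(c,L)-o+.5)*k).astype(np.int32)],True,col,1)
    cv2.imwrite("pics/"+name,im)
E
python3 - <<'E'
from h import *
for c in P: eyes.read_camera(c)
cs=find("case",[(597,-236,-21)],CASE,"flat",0,52,(0,))[0]
mt=find("mat",[(458,-47,80)],MAT,"flat",0,0,(0,))[0]
sp=find("spatula",[(454,-58,77)],SPAT,"flat",3,10,(0,))[0]
bs=find("bottle_a",[(434,316,0),(593,277,0),(662,141,0)],BOT,"lying",22,22,range(0,360,45))
L=[]
def add(parts,p,kind,z,col):
    if p is None:return
    Rm,t=pose(p,kind,z)
    for q in parts: L.append((Rm.apply(q)[[0,4,6,2]]+t if len(q)==8 and kind=="flat" else Rm.apply(q)[[0,1,3,2]]+t,col))
add([box(-48,48,-105,105,104,104)],cs,"flat",0,(0,255,0));add([box(-48,-48,-30,30,88,98)+0],None,"flat",0,0)
add(MAT,mt,"flat",0,(255,0,0));add(SPAT,sp,"flat",7,(0,255,255))
for b in bs: add(BOT[:1],b,"lying",22,(0,255,0))
shot("top","crop1.png",(110,110,340,220),3.4,L)
E
```

```text
case ['scene', 'top'] [ 594.4 -240.1  -25.1] 0.044
mat ['scene'] [458.6 -46.   80.4] 0.261
spatula ['scene', 'top'] [457.3 -58.5  75.5] 0.201
bottle_a ['scene', 'top'] [434.  317.9 131.5] 0.163
bottle_a ['scene'] [595.  277.1  52.9] 0.133
bottle_a ['scene', 'top'] [662.  142.  288.6] 0.121
```

View pics/crop1.png

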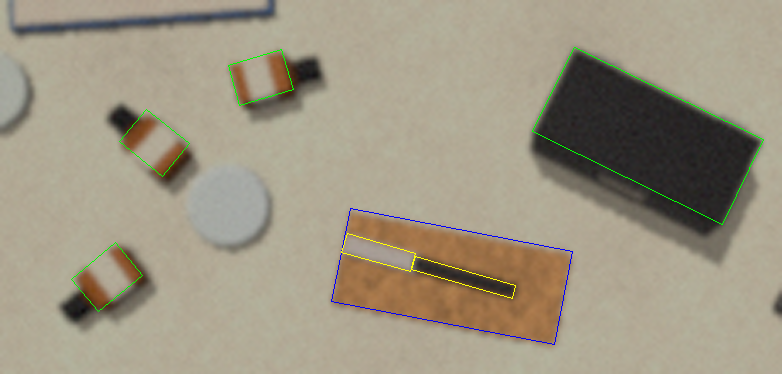

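The crop confirms the choice: the case outline fits, and the prying notch shows at crop (620,187). The mat, spatula and three bottles also fit, with their caps on the sides the fits report. Next I grasp the spatula's handle.

```bash
cat >> h.py <<'E'
def rel(a,b):
    """a,b=(pos,rpy): rotvec shares (tool) and shift shares in tool frame of a (before turn) and b (after turn)"""
    Ra=R.from_euler("xyz",a[1],degrees=True);Rb=R.from_euler("xyz",b[1],degrees=True)
    w=(Ra.inv()*Rb).as_rotvec(degrees=True)/120; d=np.subtract(b[0],a[0])/30
    print("turn",np.round(w,3),"shift-before",np.round(Ra.inv().apply(d),3),"shift-after",np.round(Rb.inv().apply(d),3))
def now():
    s=sensors.get_state(); open("log.txt","a").write(repr([list(map(float,s[k])) for k in("joint_positions","position","tcp_rot")])+"\n")
    print("t",round(s["t"],2),"pos",np.round(s["position"],1),"rpy",np.round(s["tcp_rot"],1),"q",np.round(s["joint_positions"],1),"F",np.round(s["wrist_force"],1),"op",round(s["opening"],1),"gf",round(s["grasp_force"],1))
    return (s["position"],s["tcp_rot"])
E
python3 - <<'E'
from h import *
a=now(); rel(a,([463.6,-34.3,60],[180,0,75.5]))
E
```

```text
t 1.65 pos [ 189.2 -569.4  187.3] rpy [-180.    -0.    18.4] q [-74.9   5.2  70.5   0.  104.3  -3.2] F [ 0.4 -0.4 -0.3] op 87.9 gf 0.0
turn [-0.    -0.    -0.476] shift-before [ 14.305 -14.041   4.245] shift-after [19.558  4.39   4.244]
```

{"api": "move_arm", "payload": {
  "targets": [0, 0, -0.0595, 0, 0, 0, 0.2, 0, 0, -0.0595, 0, 0, 0, 0.2, 0, 0, -0.0595, 0, 0, 0, 0.2, 0, 0, -0.0595, 0, 0, 0, 0.2, 0, 0, -0.0595, 0, 0, 0, 0.2, 0, 0, -0.0595, 0, 0, 0, 0.2, 0, 0, -0.0595, 0, 0, 0, 0.2, 0, 0, -0.0595, 0, 0, 0, 0.2]
}}

```text
t: 2.65
position: [189.2, -569.4, 187.3]
tcp_rot: [180.0, 0.0, 75.7]
wrist_force: [0.9, 0.2, 0.5]
opening: 53.0
grasp_force: 0.0
```

{"api": "move_arm", "payload": {
  "targets": [0, 0, 0, 0.98, 0.22, 0, 0.2, 0, 0, 0, 0.98, 0.22, 0, 0.2, 0, 0, 0, 0.98, 0.22, 0, 0.2, 0, 0, 0, 0.98, 0.22, 0, 0.2, 0, 0, 0, 0.98, 0.22, 0, 0.2, 0, 0, 0, 0.98, 0.22, 0, 0.2, 0, 0, 0, 0.98, 0.22, 0, 0.2, 0, 0, 0, 0.98, 0.22, 0, 0.2]
}}

```text
t: 3.65
position: [299.5, -354.0, 187.5]
tcp_rot: [180.0, 0.0, 75.5]
wrist_force: [1.1, -0.0, -0.6]
opening: 52.5
grasp_force: 0.0
```

{"api": "move_arm", "payload": {
  "targets": [0, 0, 0, 0.98, 0.22, 0, 0.2, 0, 0, 0, 0.98, 0.22, 0, 0.2, 0, 0, 0, 0.98, 0.22, 0, 0.2, 0, 0, 0, 0.98, 0.22, 0, 0.2, 0, 0, 0, 0.98, 0.22, 0, 0.2, 0, 0, 0, 0.98, 0.22, 0, 0.2, 0, 0, 0, 0.98, 0.22, 0, 0.2, 0, 0, 0, 0.98, 0.22, 0, 0.2]
}}

```text
t: 4.65
position: [409.6, -139.5, 187.5]
tcp_rot: [180.0, 0.0, 75.5]
wrist_force: [0.4, -1.0, -1.1]
opening: 52.3
grasp_force: 0.0
```

{"api": "move_arm", "payload": {
  "targets": [0, 0, 0, 0.485, 0.11, 0.4, -0.3, 0, 0, 0, 0.485, 0.11, 0.4, -0.3, 0, 0, 0, 0.485, 0.11, 0.4, -0.3, 0, 0, 0, 0.485, 0.11, 0.4, -0.3, 0, 0, 0, 0.485, 0.11, 0.4, -0.3, 0, 0, 0, 0.485, 0.11, 0.4, -0.3, 0, 0, 0, 0.485, 0.11, 0.4, -0.3, 0, 0, 0, 0.485, 0.11, 0.4, -0.3]
}}

```text
t: 5.65
position: [464.4, -33.4, 90.5]
tcp_rot: [-180.0, -0.0, 75.5]
wrist_force: [0.2, 0.3, -0.8]
opening: 30.8
grasp_force: 0.0
```

```bash
python3 - <<'E'
from h import *
a=now(); rel(a,([463.6,-34.3,5],[180,0,75.5]))
for c in P: eyes.read_camera(c)
find("spatula",[(457,-58,76)],SPAT,"flat",3,10,(0,))
E
```

```text
t 5.65 pos [464.4 -33.4  90.5] rpy [-180.    -0.    75.5] q [ -8.3 -15.7 100.    0.   95.7   6.2] F [ 0.2  0.3 -0.8] op 30.8 gf 0.0
turn [-0. -0.  0.] shift-before [-0.035 -0.017  2.851] shift-after [-0.035 -0.017  2.851]
spatula ['scene', 'top'] [458.9 -57.4  73.7] 0.591
```

{"api": "move_arm", "payload": {
  "targets": [0, 0, 0, 0, 0, 0.6, -0.4, 0, 0, 0, 0, 0, 0.6, -0.4, 0, 0, 0, 0, 0, 0.6, -0.4, 0, 0, 0, 0, 0, 0.6, -0.4, 0, 0, 0, 0, 0, 0.3, -0.4, 0, 0, 0, 0, 0, 0.15, -0.4, 0, 0, 0, 0, 0, 0, -1, 0, 0, 0, 0, 0, 0, -1],
  "newtons": 50
}}

```text
t: 6.85
position: [464.4, -34.4, 6.6]
tcp_rot: [179.9, -0.0, 75.5]
wrist_force: [-0.4, -0.6, -0.3]
opening: 9.6
grasp_force: 0.0
```

{"api": "move_arm", "payload": {
  "targets": [0, 0, 0, 0, 0, 0, -1, 0, 0, 0, 0, 0, 0, -1, 0, 0, 0, 0, 0, 0, -1, 0, 0, 0, 0, 0, -0.4, -1, 0, 0, 0, 0, 0, -0.9, -1, 0, 0, 0, 0, 0, -0.9, -1, 0, 0, 0, 0, 0, -0.9, -1, 0, 0, 0, 0, 0, -0.9, -1]
}}

```text
t: 7.85
position: [464.0, -34.4, 127.7]
tcp_rot: [179.9, -0.0, 75.5]
wrist_force: [0.4, 0.1, -0.2]
opening: 0.1
grasp_force: 0.0
```

```bash
python3 - <<'E'
from h import *
a=now()
# spatula held: handle underside offset; tip pose prediction for z search
c=(594.4,-240.1); yaw=-25.1
ax=np.array([np.cos(np.radians(yaw)),np.sin(np.radians(yaw))])
for xt in (-48-25,-48+20):   # tip x in case frame
    p=np.array(c)+ax*(xt-105); rel(a,([p[0],p[1],93-5.5],[180,0,yaw])); print(p)
shot("scene","s2.png",(180,140,340,260),5)
E
```

```text
t 7.85 pos [464.  -34.4 127.7] rpy [179.9  -0.   75.5] q [ -8.4 -16.1  96.5  -0.   99.5   6.1] F [ 0.4  0.1 -0.2] op 0.1 gf 0.0
turn [ 0.    -0.     0.838] shift-before [-4.459  0.091  1.341] shift-after [0.911 4.366 1.342]
[ 433.20875378 -164.59250275]
turn [ 0.    -0.     0.838] shift-before [-4.735  1.566  1.343] shift-after [2.411 4.366 1.342]
[ 473.95934973 -183.68147677]
```

View pics/s2.png

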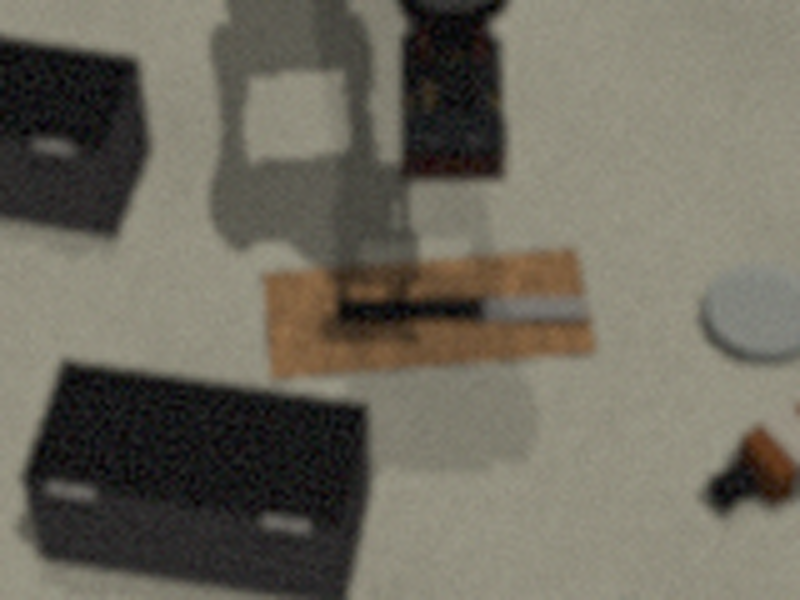

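The fingers shut on nothing: the spatula still lies on the mat (handle at crop (410,310)). The picture also shows two hinge leaves on the case's far side, at crop (70,490) and (285,525). I'll refit the spatula.

```bash
python3 - <<'E'
from h import *
for c in P: eyes.read_camera(c)
find("spatula",[(457,-58,76)],SPAT,"flat",3,10,(-8,0,8),("scene",))
for c in P:
  for q in("spatula","spatula_tip"): print(c,q,[(np.round(d["point"]).tolist(),round(d["confidence"],2)) for d in nets.landmark_of(c,q)])
L=[]
for p,col in(((457.3,-58.5,75.5),(0,255,0)),):
    Rm,t=pose(p,"flat",3)
    L+= [(Rm.apply(box(-55,55,-7,7,16,16))[[0,4,6,2]]+t,col),(Rm.apply(box(55,130,-10,10,9,9))[[0,4,6,2]]+t,col)]
s=sensors.get_state()["position"]; L.append((np.array([s,[s[0],s[1],5]]),(0,0,255)))
shot("scene","s3.png",(225,180,305,225),10,L)
E
```

```text
spatula ['scene'] [459.7 -61.4  74.3] 0.435
scene spatula [([598.0, -238.0, 1.0], 0.55), ([456.0, -61.0, 5.0], 0.52), ([598.0, -237.0, 2.0], 0.25)]
scene spatula_tip [([488.0, 68.0, 10.0], 0.5)]
top spatula [([457.0, -64.0, 1.0], 0.46), ([594.0, -233.0, -1.0], 0.36)]
top spatula_tip [([622.0, -177.0, 8.0], 0.54), ([486.0, 66.0, 13.0], 0.51)]
```

View pics/s3.png

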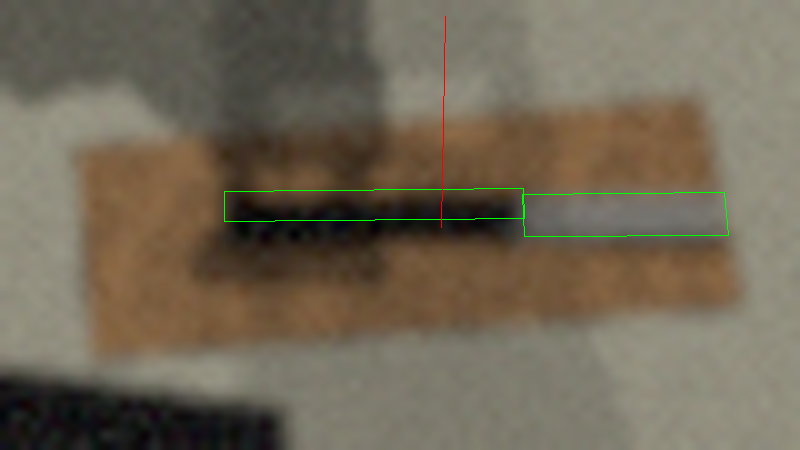

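The fit and the TCP line agree to within about 4 mm, so the miss is unexplained. I'll go down again with the fingers open and look before closing.

{"api": "move_arm", "payload": {
  "targets": [0, 0, 0, 0, 0, 0, 0, 0, 0, 0, 0, 0, 0.8, 0, 0, 0, 0, 0, 0, 0.9, 0, 0, 0, 0, 0, 0, 0.9, 0, 0, 0, 0, 0, 0, 0.9, 0, 0, 0, 0, 0, 0, 0.48, 0, 0, 0, 0, 0, 0, 0.1, 0, 0, 0, 0, 0, 0, 0, 0],
  "newtons": 20
}}

```text
t: 9.3
position: [464.4, -34.4, 4.2]
tcp_rot: [179.9, -0.0, 75.5]
wrist_force: [0.8, -0.1, -0.8]
opening: 43.9
grasp_force: 0.0
```

```bash
python3 - <<'E'
from h import *
a=now()
shot("scene","a.png",(225,145,305,225),7); shot("top","b.png",(200,150,290,230),7)
A=cv2.imread("pics/a.png");B=cv2.imread("pics/b.png");h=min(len(A),len(B));cv2.imwrite("pics/s4.png",cv2.resize(np.hstack([A[:h],B[:h]]),(800,int(h*800/(A.shape[1]+B.shape[1])))))
E
```

```text
t 9.3 pos [464.4 -34.4   4.2] rpy [179.9  -0.   75.5] q [ -8.4 -13.6 107.1  -0.   86.5   6.1] F [ 0.8 -0.1 -0.8] op 43.9 gf 0.0
```

View pics/s4.png

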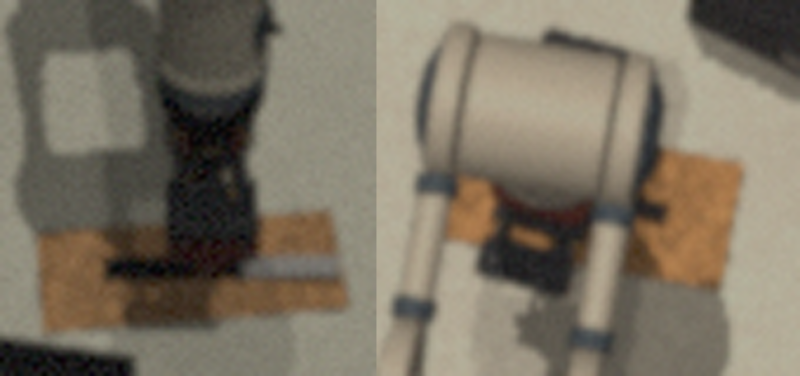

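{"api": "move_arm", "payload": {
  "targets": [0, 0, 0, 0, 0, 0, -0.7, 0, 0, 0, 0, 0, 0, -0.7, 0, 0, 0, 0, 0, 0, -0.7, 0, 0, 0, 0, 0, 0, -0.7, 0, 0, 0, 0, 0, 0, -0.7, 0, 0, 0, 0, 0, 0, -0.7, 0, 0, 0, 0, 0, 0, -0.7, 0, 0, 0, 0, 0, 0, -0.7]
}}

```text
t: 10.4
position: [463.9, -34.4, 3.4]
tcp_rot: [180.0, 0.0, 75.5]
wrist_force: [-0.4, -0.0, 0.0]
opening: 13.3
grasp_force: 0.0
```

{"api": "move_arm", "payload": {
  "targets": [0, 0, 0, 0, 0, 0, -0.8, 0, 0, 0, 0, 0, 0, -0.8, 0, 0, 0, 0, 0, 0, -0.8, 0, 0, 0, 0, 0, 0, -0.8, 0, 0, 0, 0, 0, 0, -0.8, 0, 0, 0, 0, 0, 0, -0.8, 0, 0, 0, 0, 0, 0, -0.8, 0, 0, 0, 0, 0, 0, -0.8]
}}

```text
t: 11.4
position: [463.9, -34.3, 3.4]
tcp_rot: [-180.0, 0.0, 75.5]
wrist_force: [0.1, -0.4, 0.2]
opening: 8.8
grasp_force: 0.0
```

{"api": "move_arm", "payload": {
  "targets": [0, 0, 0, 0, 0, -0.7, -1, 0, 0, 0, 0, 0, -0.7, -1, 0, 0, 0, 0, 0, 0, -1, 0, 0, 0, 0, 0, 0, -1, 0, 0, 0, 0, 0, 0.3, -1, 0, 0, 0, 0, 0, 0.3, -1, 0, 0, 0, 0, 0, 0.2, -1, 0, 0, 0, 0, 0, 0, -1]
}}

```text
t: 12.4
position: [463.3, -34.2, 20.4]
tcp_rot: [-179.9, 0.0, 75.5]
wrist_force: [-0.3, -0.1, -0.3]
opening: 0.3
grasp_force: 0.0
```

{"api": "move_arm", "payload": {
  "targets": [0, 0, 0, 0, 0, 0.05, -1, 0, 0, 0, 0, 0, 0, -1, 0, 0, 0, 0, 0, 0.05, -1, 0, 0, 0, 0, 0, 0, -1, 0, 0, 0, 0, 0, 0.05, -1, 0, 0, 0, 0, 0, 0, -1, 0, 0, 0, 0, 0, 0.05, -1, 0, 0, 0, 0, 0, 0, -1]
}}

```text
t: 13.4
position: [463.8, -34.3, 15.3]
tcp_rot: [-180.0, 0.0, 75.5]
wrist_force: [-0.8, 0.4, 0.1]
opening: 0.3
grasp_force: 0.0
```

```bash
python3 - <<'E'
from h import *
a=now()
for c in P: print(c,proj(c,np.array([a[0],[457.3,-58.5,19],[488,67,10]])).round(1))
shot("scene","a.png",(235,170,305,225),8,[]); shot("top","b.png",(200,165,285,220),8)
A=cv2.imread("pics/a.png");B=cv2.imread("pics/b.png");w=640
A=cv2.resize(A,None,fx=.8,fy=.8);B=cv2.resize(B,None,fx=.65,fy=.65);o=np.zeros((max(len(A),len(B)),A.shape[1]+B.shape[1],3),np.uint8);o[:len(A),:A.shape[1]]=A;o[:len(B),A.shape[1]:]=B;print(o.shape);cv2.imwrite("pics/s5.png",o)
E
```

```text
t 13.4 pos [463.8 -34.3  15.3] rpy [-180.     0.    75.5] q [ -8.4 -14.  106.3   0.   87.8   6.1] F [-0.8  0.4  0.1] op 0.3 gf 0.0
scene [[268.7 200.6]
 [261.9 200. ]
 [296.9 200.9]]
top [[239.1 188.9]
 [245.8 190.8]
 [211.  181.6]]
(352, 890, 3)
```

View pics/s5.png

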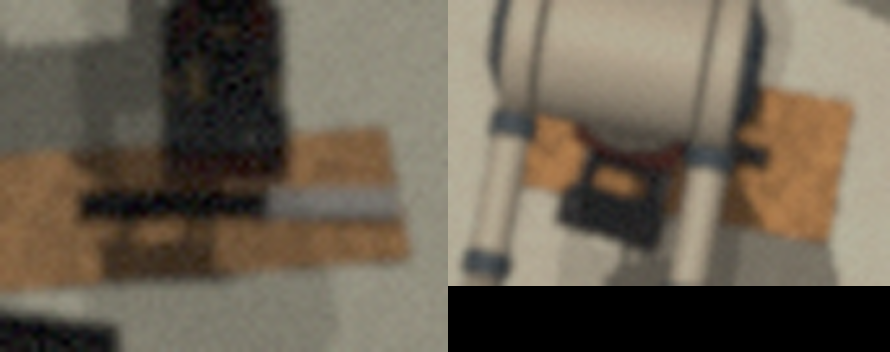

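The scene view shows only the gripper's body (crop (220,100)). It hides the fingers, so the picture proves nothing about them. I'll probe straight down with shut fingers.

{"api": "move_arm", "payload": {
  "targets": [0, 0, 0, 0, 0, 0.04, -1, 0, 0, 0, 0, 0, 0.04, -1, 0, 0, 0, 0, 0, 0.04, -1, 0, 0, 0, 0, 0, 0.04, -1, 0, 0, 0, 0, 0, 0.04, -1, 0, 0, 0, 0, 0, 0, -1, 0, 0, 0, 0, 0, 0, -1, 0, 0, 0, 0, 0, 0, -1]
}}

```text
t: 14.5
position: [463.9, -34.4, 9.5]
tcp_rot: [180.0, -0.0, 75.5]
wrist_force: [-0.2, -0.0, -0.4]
opening: 0.4
grasp_force: 0.0
```

{"api": "move_arm", "payload": {
  "targets": [0, 0, 0, 0, 0, 0.04, -1, 0, 0, 0, 0, 0, 0.04, -1, 0, 0, 0, 0, 0, 0.04, -1, 0, 0, 0, 0, 0, 0, -1, 0, 0, 0, 0, 0, 0, -1, 0, 0, 0, 0, 0, 0, -1, 0, 0, 0, 0, 0, 0, -1, 0, 0, 0, 0, 0, 0, -1]
}}

```text
t: 15.5
position: [463.9, -34.3, 5.9]
tcp_rot: [180.0, 0.0, 75.5]
wrist_force: [0.7, -0.4, 0.8]
opening: 0.5
grasp_force: 0.0
```

{"api": "move_arm", "payload": {
  "targets": [0, 0, 0, 0, 0, 0.04, -1, 0, 0, 0, 0, 0, 0, -1, 0, 0, 0, 0, 0, 0.04, -1, 0, 0, 0, 0, 0, 0, -1, 0, 0, 0, 0, 0, 0.04, -1, 0, 0, 0, 0, 0, 0, -1, 0, 0, 0, 0, 0, 0, -1, 0, 0, 0, 0, 0, 0, -1]
}}

```text
t: 16.5
position: [463.9, -34.3, 2.3]
tcp_rot: [180.0, -0.0, 75.5]
wrist_force: [-0.5, 0.7, -0.2]
opening: 0.4
grasp_force: 0.0
```

```bash
python3 - <<'E'
from h import *
now()
E
```

```text
t 16.5 pos [463.9 -34.3   2.3] rpy [180.   -0.   75.5] q [ -8.4 -13.5 107.2   0.   86.3   6.1] F [-0.5  0.7 -0.2] op 0.4 gf 0.0
```

{"api": "move_arm", "payload": {
  "targets": [0, 0, 0, 0, 0, 0.04, -1, 0, 0, 0, 0, 0, 0.04, -1, 0, 0, 0, 0, 0, 0.04, -1, 0, 0, 0, 0, 0, 0.04, -1, 0, 0, 0, 0, 0, 0, -1, 0, 0, 0, 0, 0, 0, -1, 0, 0, 0, 0, 0, 0, -1, 0, 0, 0, 0, 0, 0, -1]
}}

```text
t: 17.5
position: [463.9, -34.4, -2.5]
tcp_rot: [180.0, 0.0, 75.5]
wrist_force: [0.4, 0.1, 1.0]
opening: 0.6
grasp_force: 0.0
```

{"api": "move_arm", "payload": {
  "targets": [0, 0, 0, 0, 0, 0.04, -1, 0, 0, 0, 0, 0, 0.04, -1, 0, 0, 0, 0, 0, 0.04, -1, 0, 0, 0, 0, 0, 0.04, -1, 0, 0, 0, 0, 0, 0, -1, 0, 0, 0, 0, 0, 0, -1, 0, 0, 0, 0, 0, 0, -1, 0, 0, 0, 0, 0, 0, -1]
}}

```text
t: 18.5
position: [463.9, -34.3, -7.3]
tcp_rot: [180.0, -0.0, 75.5]
wrist_force: [0.8, -0.5, -0.2]
opening: 0.4
grasp_force: 0.0
```

```bash
python3 - <<'E'
from h import *
now()
im=eyes.read_camera("scene"); eyes.read_camera("top")
# expected vs seen: gripper body near bottom edge, x half 89 along tool y, z TCP+80
Rm=R.from_euler("xyz",[180,0,75.5],degrees=True); s=sensors.get_state()["position"]
print(proj("scene",Rm.apply([[37,-89,-80],[-37,-89,-80],[37,89,-80],[-37,89,-80],[0,0,0],[10,-14,0],[-10,-14,0]])+s).round(1))
shot("scene","s6.png",(235,165,305,215),11)
E
```

```text
t 18.5 pos [463.9 -34.3  -7.3] rpy [180.   -0.   75.5] q [ -8.4 -13.1 107.9   0.   85.3   6.1] F [ 0.8 -0.5 -0.2] op 0.4 gf 0.0
[[278.4 172.2]
 [258.4 172.3]
 [280.2 210.5]
 [258.7 210.7]
 [268.6 204.4]
 [271.2 201.4]
 [265.9 201.5]]
```

View pics/s6.png

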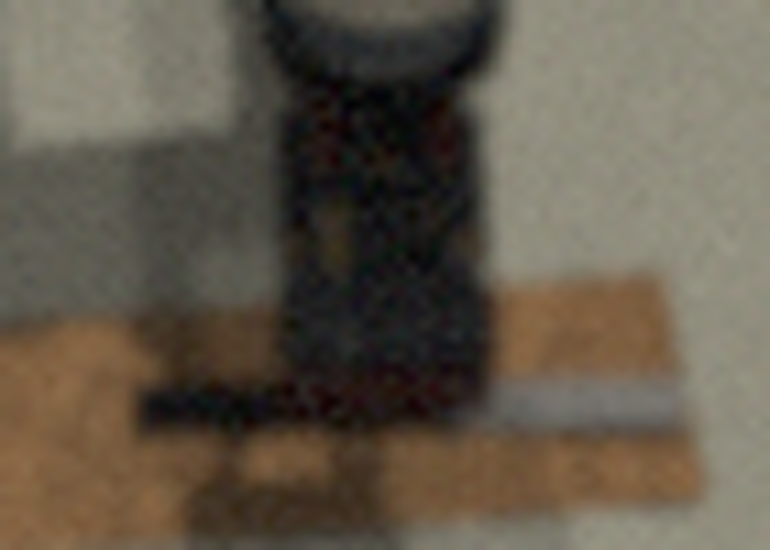

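Still no contact at z = -7, so the real fingertips seem to be higher than the pose says. I'll check the fingertips in the first pictures, where they are in clear view.

```bash
python3 - <<'E'
from h import *
Rm=R.from_euler("xyz",[180,0,18.38],degrees=True); s=np.array([189.2,-569.4,187.3])
tips=Rm.apply([[0,44,0],[0,-44,0],[0,0,0],[0,57,-80],[0,-57,-80]])+s
o=[]
for c,cr in(("scene",(60,60,150,150)),("top",(370,230,500,330))):
    u=proj(c,tips); print(c,u.round(1))
    im=cv2.imread(f"pics/{c}0.png")[cr[1]:cr[3],cr[0]:cr[2]]; k=400/im.shape[1]; im=cv2.resize(im,None,fx=k,fy=k,interpolation=cv2.INTER_CUBIC)
    im=cv2.convertScaleAbs(im,alpha=1.8,beta=10)
    for (x,y),col in zip((u-cr[:2]+.5)*k,[(0,255,0)]*2+[(0,0,255)]+[(255,255,0)]*2): cv2.circle(im,(int(x),int(y)),4,col,1)
    o.append(cv2.copyMakeBorder(im,0,420-im.shape[0],0,0,cv2.BORDER_CONSTANT))
cv2.imwrite("pics/s7.png",np.hstack(o))
E
```

```text
scene [[ 92.1 147.9]
 [115.9 138.4]
 [104.1 143.1]
 [ 81.  132.4]
 [113.3 120. ]]
top [[420.2 271. ]
 [393.5 279.4]
 [406.9 275.2]
 [434.7 271.9]
 [398.  283.5]]
```

View pics/s7.png

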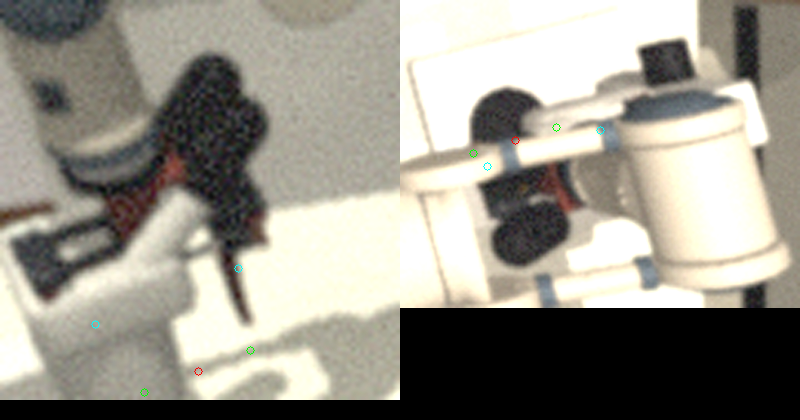

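{"api": "move_arm", "payload": {
  "targets": [0, 0, 0, 0, 0, 0.04, -1, 0, 0, 0, 0, 0, 0.04, -1, 0, 0, 0, 0, 0, 0.04, -1, 0, 0, 0, 0, 0, 0.04, -1, 0, 0, 0, 0, 0, 0, -1, 0, 0, 0, 0, 0, 0, -1, 0, 0, 0, 0, 0, 0, -1, 0, 0, 0, 0, 0, 0, -1]
}}

```text
t: 19.65
position: [464.0, -34.3, -12.1]
tcp_rot: [180.0, -0.0, 75.5]
wrist_force: [0.7, 0.1, -0.8]
opening: 0.6
grasp_force: 0.0
```

```bash
python3 - <<'E'
from h import *
now()
E
```

```text
t 19.65 pos [464.  -34.3 -12.1] rpy [180.   -0.   75.5] q [ -8.4 -12.9 108.2   0.   84.7   6.1] F [ 0.7  0.1 -0.8] op 0.6 gf 0.0
```

{"api": "move_arm", "payload": {
  "targets": [0, 0, 0, 0, 0, 0.04, -1, 0, 0, 0, 0, 0, 0.04, -1, 0, 0, 0, 0, 0, 0.04, -1, 0, 0, 0, 0, 0, 0.04, -1, 0, 0, 0, 0, 0, 0, -1, 0, 0, 0, 0, 0, 0, -1, 0, 0, 0, 0, 0, 0, -1, 0, 0, 0, 0, 0, 0, -1]
}}

```text
t: 20.65
position: [464.0, -34.4, -16.0]
tcp_rot: [180.0, 0.0, 75.5]
wrist_force: [-3.2, 0.2, 6.8]
opening: 0.5
grasp_force: 3.1
```

```bash
python3 - <<'E'
from h import *
now()
E
```

```text
t 20.65 pos [464.  -34.4 -16. ] rpy [180.    0.   75.5] q [ -8.4 -12.7 108.4  -0.   84.3   6.1] F [-3.2  0.2  6.8] op 0.5 gf 3.1
```

{"api": "move_arm", "payload": {
  "targets": [0, 0, 0, 0, 0, 0.04, -1, 0, 0, 0, 0, 0, 0.04, -1, 0, 0, 0, 0, 0, 0.04, -1, 0, 0, 0, 0, 0, 0.04, -1, 0, 0, 0, 0, 0, 0, -1, 0, 0, 0, 0, 0, 0, -1, 0, 0, 0, 0, 0, 0, -1, 0, 0, 0, 0, 0, 0, -1]
}}

```text
t: 21.65
position: [464.6, -34.4, -16.1]
tcp_rot: [179.9, -0.0, 75.5]
wrist_force: [-16.0, 2.1, 32.4]
opening: 0.2
grasp_force: 16.2
```

The fingertips touch the handle's top (19 mm) at a reported z of -16, so the true tips sit 35 mm behind the reported TCP. I'll allow for that from here on and grasp again.

{"api": "move_arm", "payload": {
  "targets": [0, 0, 0, 0, 0, -0.4, -1, 0, 0, 0, 0, 0, -0.4, -1, 0, 0, 0, 0, 0, 0, -0.2, 0, 0, 0, 0, 0, 0, -0.2, 0, 0, 0, 0, 0, 0, -0.2, 0, 0, 0, 0, 0, 0, -0.2, 0, 0, 0, 0, 0, 0, -0.2, 0, 0, 0, 0, 0, 0, -0.2],
  "newtons": 55
}}

```text
t: 22.65
position: [463.9, -34.4, 2.2]
tcp_rot: [-180.0, 0.0, 75.5]
wrist_force: [-0.3, -0.1, 0.2]
opening: 35.2
grasp_force: 0.0
```

{"api": "move_arm", "payload": {
  "targets": [0, 0, 0, 0, 0, 0.3, -0.2, 0, 0, 0, 0, 0, 0.3, -0.2, 0, 0, 0, 0, 0, 0.3, -0.2, 0, 0, 0, 0, 0, 0.12, -0.2, 0, 0, 0, 0, 0, 0, -0.2, 0, 0, 0, 0, 0, 0, -1, 0, 0, 0, 0, 0, 0, -1, 0, 0, 0, 0, 0, 0, -1]
}}

```text
t: 23.65
position: [464.2, -34.4, -28.0]
tcp_rot: [180.0, -0.0, 75.5]
wrist_force: [1.3, -2.0, 1.6]
opening: 13.7
grasp_force: 55.0
```

{"api": "move_arm", "payload": {
  "targets": [0, 0, 0, 0, 0, 0, -1, 0, 0, 0, 0, 0, 0, -1, 0, 0, 0, 0, 0, 0, -1, 0, 0, 0, 0, 0, 0, -1, 0, 0, 0, 0, 0, 0, -1, 0, 0, 0, 0, 0, 0, -1, 0, 0, 0, 0, 0, 0, -1, 0, 0, 0, 0, 0, 0, -1]
}}

```text
t: 24.65
position: [464.2, -34.4, -28.0]
tcp_rot: [180.0, -0.0, 75.5]
wrist_force: [-1.2, 0.6, 4.7]
opening: 13.2
grasp_force: 55.0
```

```bash
python3 - <<'E'
from h import *
now()
E
```

```text
t 24.65 pos [464.2 -34.4 -28. ] rpy [180.   -0.   75.5] q [ -8.4 -12.1 109.2   0.   82.9   6.1] F [-1.2  0.6  4.7] op 13.2 gf 55.0
```

{"api": "move_arm", "payload": {
  "targets": [0, 0, 0, 0, 0, -0.3, -1, 0, 0, 0, 0, 0, -0.6, -1, 0, 0, 0, 0, 0, -0.6, -1, 0, 0, 0, 0, 0, -0.6, -1, 0, 0, 0, 0, 0, -0.6, -1, 0, 0, 0, 0, 0, -0.6, -1, 0, 0, 0, 0, 0, -0.6, -1, 0, 0, 0, 0, 0, -0.6, -1]
}}

```text
t: 25.65
position: [463.9, -34.4, 107.8]
tcp_rot: [180.0, -0.0, 75.5]
wrist_force: [-0.2, -0.2, -0.9]
opening: 13.7
grasp_force: 55.0
```

{"api": "move_arm", "payload": {
  "targets": [0, 0, 0.07, 0, 0, 0, -1, 0, 0, 0.07, 0, 0, 0, -1, 0, 0, 0.07, 0, 0, 0, -1, 0, 0, 0.07, 0, 0, 0, -1, 0, 0, 0.07, 0, 0, 0, -1, 0, 0, 0.07, 0, 0, 0, -1, 0, 0, 0.07, 0, 0, 0, -1, 0, 0, 0.07, 0, 0, 0, -1]
}}

```text
t: 26.65
position: [463.9, -34.4, 107.2]
tcp_rot: [180.0, 0.0, 8.0]
wrist_force: [-0.5, -0.2, 0.6]
opening: 13.4
grasp_force: 55.0
```

{"api": "move_arm", "payload": {
  "targets": [0, 0, 0.0698, 0, 0, 0, -1, 0, 0, 0.0698, 0, 0, 0, -1, 0, 0, 0.0698, 0, 0, 0, -1, 0, 0, 0.0698, 0, 0, 0, -1, 0, 0, 0, 0, 0.8, 0, -1, 0, 0, 0, 0, 0.8, 0, -1, 0, 0, 0, 0, 0.8, 0, -1, 0, 0, 0, 0, 0.8, 0, -1]
}}

```text
t: 27.65
position: [422.7, -121.8, 107.2]
tcp_rot: [180.0, -0.0, -25.2]
wrist_force: [-0.2, 0.2, -0.6]
opening: 13.3
grasp_force: 55.0
```

```bash
python3 - <<'E'
from h import *
a=now(); rel(a,([433.2,-164.6,54],[180,0,-25.1]))
for c in P: eyes.read_camera(c)
g=np.array(a[0][:2])-25*np.array([np.cos(np.radians(a[1][2])),np.sin(np.radians(a[1][2]))])
for c in P: find("spatula",[(g[0],g[1],a[1][2])],SPAT,"flat",a[0][2]+31,a[0][2]+40,(0,),(c,))
print(g)
for c in P: print(c,[(np.round(d["point"]).tolist(),round(d["confidence"],2)) for d in nets.landmark_of(c,"spatula_tip")])
E
```

```text
t 27.65 pos [ 422.7 -121.8  107.2] rpy [180.   -0.  -25.2] q [-20.5 -20.1 101.8  -0.   98.3  94.7] F [-0.2  0.2 -0.6] op 13.3 gf 55.0
turn [ 0.    -0.    -0.001] shift-before [0.924 1.14  1.774] shift-after [0.922 1.142 1.774]
spatula ['top'] [ 398.9 -111.5  -24.7] 0.827
[ 400.06037206 -111.19924864]
scene [([515.0, -165.0, 144.0], 0.42)]
top []
```

{"api": "move_arm", "payload": {
  "targets": [0, 0, 0, 0.231, 0.285, 0, -1, 0, 0, 0, 0.231, 0.285, 0, -1, 0, 0, 0, 0.231, 0.285, 0, -1, 0, 0, 0, 0.231, 0.285, 0, -1, 0, 0, 0, 0, 0, 0.6, -1, 0, 0, 0, 0, 0, 0.6, -1, 0, 0, 0, 0, 0, 0.574, -1, 0, 0, 0, 0, 0, 0, -1]
}}

```text
t: 28.95
position: [432.2, -163.1, 50.9]
tcp_rot: [-180.0, 0.2, -25.2]
wrist_force: [-1.4, -0.5, -0.2]
opening: 13.4
grasp_force: 55.0
```

```bash
python3 - <<'E'
from h import *
a=now(); rel(a,([433.2,-164.6,54],[180,0,-25.1]))
for c in P: eyes.read_camera(c)
for c in P: print(c,[(np.round(d["point"]).tolist(),round(d["confidence"],2)) for q in("spatula_tip","notch") for d in nets.landmark_of(c,q)])
n=[[550.9+dx*.4242,-219.7+dx*.9056,z] for dx,z in((-30,88),(30,88),(30,98),(-30,98))]
u=np.radians(a[1][2]);t=a[0]+np.array([105*np.cos(u),105*np.sin(u),38.5])
shot("top","s8.png",(220,110,350,200),6.1,[(np.array(n),(0,255,0)),(np.array([t,t-40*np.array([np.cos(u),np.sin(u),0])]),(0,0,255))])
E
```

```text
t 28.95 pos [ 432.2 -163.1   50.9] rpy [-180.     0.2  -25.2] q [-24.9 -15.4 103.7   0.   91.9  90.3] F [-1.4 -0.5 -0.2] op 13.4 gf 55.0
turn [-0.     0.002 -0.001] shift-before [ 0.052  0.032 -0.105] shift-after [ 0.053  0.032 -0.104]
scene [([526.0, -205.0, 90.0], 0.65), ([642.0, -262.0, 96.0], 0.61), ([193.0, -306.0, 90.0], 0.97), ([554.0, -222.0, 94.0], 0.75), ([454.0, -632.0, 95.0], 0.62)]
top [([186.0, -305.0, 92.0], 0.75), ([455.0, -630.0, 91.0], 0.71), ([548.0, -219.0, 94.0], 0.55)]
```

View pics/s8.png

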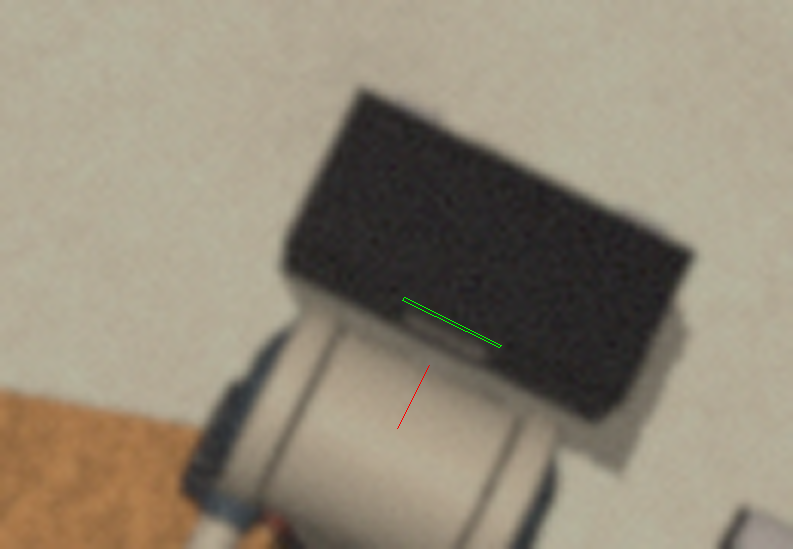

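```bash
python3 - <<'E'
from h import *
a=now(); rel(a,([433.2,-164.6,54.5],[180,0,-25.1]))
E
```

```text
t 29.3 pos [ 434.  -164.1   54.2] rpy [ 1.80e+02 -1.00e-01 -2.52e+01] q [-24.9 -15.5 103.5  -0.   91.9  90.3] F [0.7 0.4 0.5] op 13.3 gf 55.0
turn [ 0.    -0.001 -0.001] shift-before [-0.017  0.026 -0.01 ] shift-after [-0.017  0.026 -0.01 ]
```

{"api": "move_arm", "payload": {
  "targets": [0, 0, 0, 0.2, 0, 0, -1, 0, 0, 0, 0.2, 0, 0, -1, 0, 0, 0, 0.2, 0, 0, -1, 0, 0, 0, 0.2, 0, 0, -1, 0, 0, 0, 0.2, 0, 0, -1, 0, 0, 0, 0.2, 0, 0, -1, 0, 0, 0, 0.2, 0, 0, -1, 0, 0, 0, 0.1, 0, 0, -1]
}}

```text
t: 30.3
position: [474.6, -183.3, 53.3]
tcp_rot: [-180.0, 0.0, -25.2]
wrist_force: [0.9, 0.2, -0.1]
opening: 14.0
grasp_force: 55.0
```

```bash
python3 - <<'E'
from h import *
a=now(); rel(a,([473.9,-183.7,54.5],[180,0,-25.1]))
E
```

```text
t 30.3 pos [ 474.6 -183.3   53.3] rpy [-180.     0.   -25.2] q [-24.9  -8.1  97.2   0.   90.9  90.3] F [ 0.9  0.2 -0.1] op 14.0 gf 55.0
turn [-0.     0.    -0.001] shift-before [-0.014  0.023 -0.039] shift-after [-0.014  0.023 -0.039]
```

{"api": "move_arm", "payload": {
  "targets": [0, 0, 0, 0.02, 0, -0.28, -1, 0, 0, 0, 0.02, 0, -0.28, -1, 0, 0, 0, 0.055, 0, -0.215, -1, 0, 0, 0, 0.055, 0, -0.215, -1, 0, 0, 0, 0.095, 0, -0.2, -1, 0, 0, 0, 0.095, 0, -0.2, -1, 0, 0, 0, 0.125, 0, -0.18, -1, 0, 0, 0, 0.125, 0, -0.18, -1]
}}

```text
t: 31.3
position: [490.6, -190.8, 106.3]
tcp_rot: [-180.0, -0.0, -25.2]
wrist_force: [-1.9, 1.0, -0.7]
opening: 13.2
grasp_force: 55.0
```

```bash
python3 - <<'E'
from h import *
now()
E
```

```text
t 31.3 pos [ 490.6 -190.8  106.3] rpy [-180.    -0.   -25.2] q [-25.   -6.2  90.1   0.   96.1  90.2] F [-1.9  1.  -0.7] op 13.2 gf 55.0
```

{"api": "move_arm", "payload": {
  "targets": [0, 0, 0, 0.155, 0, -0.155, -1, 0, 0, 0, 0.155, 0, -0.155, -1, 0, 0, 0, 0.18, 0, -0.125, -1, 0, 0, 0, 0.18, 0, -0.125, -1, 0, 0, 0, 0.2, 0, -0.095, -1, 0, 0, 0, 0.2, 0, -0.095, -1, 0, 0, 0, 0.215, 0, -0.055, -1, 0, 0, 0, 0.215, 0, -0.055, -1]
}}

```text
t: 32.3
position: [531.5, -210.1, 131.9]
tcp_rot: [-180.0, -0.0, -25.2]
wrist_force: [-1.8, 0.7, -0.0]
opening: 13.5
grasp_force: 55.0
```

{"api": "move_arm", "payload": {
  "targets": [0, 0, 0, 0.22, 0, -0.02, -1, 0, 0, 0, 0.22, 0, -0.02, -1, 0, 0, 0, 0.22, 0, 0, -1, 0, 0, 0, 0.22, 0, 0, -1, 0, 0, 0, 0, 0, 0, -1, 0, 0, 0, 0, 0, 0, -1, 0, 0, 0, 0, 0, 0, -1, 0, 0, 0, 0, 0, 0, -1]
}}

```text
t: 33.3
position: [554.9, -221.0, 133.1]
tcp_rot: [180.0, -0.0, -25.2]
wrist_force: [0.6, 0.4, 0.4]
opening: 13.0
grasp_force: 55.0
```

```bash
python3 - <<'E'
from h import *
now()
shot("scene","s9.png",(170,110,310,270),4)
for c in P:
    if c=="top": eyes.read_camera(c)
    print(c,[(np.round(d["point"]).tolist(),round(d["confidence"],2)) for d in nets.landmark_of(c,"lid_edge")])
E
```

```text
t 33.3 pos [ 554.9 -221.   133.1] rpy [180.   -0.  -25.2] q [-25.    4.5  76.7  -0.   98.7  90.2] F [0.6 0.4 0.4] op 13.0 gf 55.0
scene [([453.0, -631.0, 101.0], 0.89), ([654.0, -265.0, 191.0], 0.88), ([194.0, -307.0, 98.0], 0.84)]
top [([454.0, -634.0, 100.0], 0.81), ([191.0, -303.0, 102.0], 0.71), ([550.0, -217.0, 97.0], 0.4)]
```

View pics/s9.png

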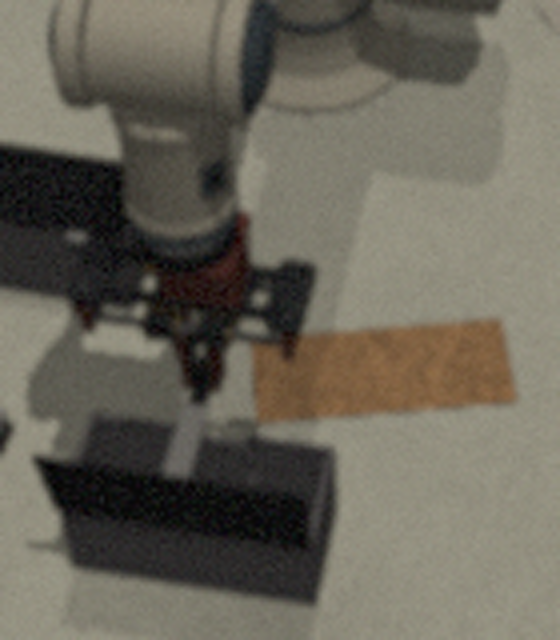

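The lid stands at about 1.75 rad: its edge is at crop (180,490) and measures (654,-265,191). Now the spatula goes back to the mat.

{"api": "move_arm", "payload": {
  "targets": [0, 0, 0, -0.5, 0, 0, -1, 0, 0, 0, -0.5, 0, 0, -1, 0, 0, 0, -0.5, 0, 0, -1, 0, 0, 0, -0.5, 0, 0, -1, 0, 0, 0, -0.5, 0, 0, -1, 0, 0, 0, -0.5, 0, 0, -1, 0, 0, 0, -0.5, 0, 0, -1, 0, 0, 0, -0.5, 0, 0, -1]
}}

```text
t: 34.5
position: [445.9, -169.8, 133.1]
tcp_rot: [180.0, -0.0, -25.2]
wrist_force: [-1.0, 0.3, -0.5]
opening: 13.3
grasp_force: 55.0
```

{"api": "move_arm", "payload": {
  "targets": [0, 0, -0.07, 0, 0, 0, -1, 0, 0, -0.07, 0, 0, 0, -1, 0, 0, -0.07, 0, 0, 0, -1, 0, 0, -0.07, 0, 0, 0, -1, 0, 0, -0.07, 0, 0, 0, -1, 0, 0, -0.07, 0, 0, 0, -1, 0, 0, -0.07, 0, 0, 0, -1, 0, 0, -0.07, 0, 0, 0, -1]
}}

```text
t: 35.5
position: [446.3, -169.9, 133.1]
tcp_rot: [180.0, -0.0, 42.3]
wrist_force: [0.0, -0.0, -0.6]
opening: 13.6
grasp_force: 55.0
```

{"api": "move_arm", "payload": {
  "targets": [0, 0, -0.07, 0, 0, 0, -1, 0, 0, -0.07, 0, 0, 0, -1, 0, 0, -0.07, 0, 0, 0, -1, 0, 0, -0.07, 0, 0, 0, -1, 0, 0, 0, 0, 0, 0, -1, 0, 0, 0, 0, 0, 0, -1, 0, 0, 0, 0, 0, 0, -1, 0, 0, 0, 0, 0, 0, -1]
}}

```text
t: 36.5
position: [446.3, -169.9, 132.9]
tcp_rot: [180.0, -0.0, 75.6]
wrist_force: [-1.2, 0.7, -0.8]
opening: 13.5
grasp_force: 55.0
```

```bash
python3 - <<'E'
from h import *
a=now(); rel(a,([464,-30,-27],[180,0,77]))
E
```

```text
t 36.5 pos [ 446.3 -169.9  132.9] rpy [180.   -0.   75.6] q [-24.9 -14.1  94.3   0.   99.7 -10.5] F [-1.2  0.7 -0.8] op 13.5 gf 55.0
turn [ 0.    -0.    -0.012] shift-before [ 4.664 -0.593  5.331] shift-after [ 4.678 -0.474  5.331]
```

{"api": "move_arm", "payload": {
  "targets": [0, 0, 0, 0.583, -0.074, 0.4, -1, 0, 0, 0, 0.583, -0.074, 0.4, -1, 0, 0, 0, 0.583, -0.074, 0.4, -1, 0, 0, 0, 0.583, -0.074, 0.4, -1, 0, 0, 0, 0.583, -0.074, 0.4, -1, 0, 0, 0, 0.583, -0.074, 0.4, -1, 0, 0, 0, 0.583, -0.074, 0.4, -1, 0, 0, 0, 0.583, -0.074, 0.4, -1]
}}

```text
t: 37.5
position: [463.8, -28.5, 35.9]
tcp_rot: [-180.0, -0.0, 75.6]
wrist_force: [-0.1, -0.4, -0.7]
opening: 13.1
grasp_force: 55.0
```

{"api": "move_arm", "payload": {
  "targets": [0, 0, 0, 0, 0, 0.5, -1, 0, 0, 0, 0, 0, 0.5, -1, 0, 0, 0, 0, 0, 0.5, -1, 0, 0, 0, 0, 0, 0.4, -1, 0, 0, 0, 0, 0, 0.15, -1, 0, 0, 0, 0, 0, 0.06, -1, 0, 0, 0, 0, 0, 0, -1, 0, 0, 0, 0, 0, 0, -1]
}}

```text
t: 38.5
position: [464.3, -30.1, -25.8]
tcp_rot: [179.9, -0.0, 75.6]
wrist_force: [0.8, -0.1, -0.4]
opening: 13.5
grasp_force: 55.0
```

{"api": "move_arm", "payload": {
  "targets": [0, 0, 0, 0, 0, 0, -0.4, 0, 0, 0, 0, 0, 0, -0.4, 0, 0, 0, 0, 0, 0, -0.4, 0, 0, 0, 0, 0, 0, -0.4, 0, 0, 0, 0, 0, -0.5, -0.4, 0, 0, 0, 0, 0, -0.9, -0.4, 0, 0, 0, 0, 0, -1, -0.4, 0, 0, 0, 0, 0, -1, -0.4]
}}

```text
t: 39.5
position: [464.1, -30.0, 77.8]
tcp_rot: [179.9, -0.0, 75.6]
wrist_force: [-0.3, -0.1, 0.3]
opening: 26.1
grasp_force: 0.0
```

{"api": "move_arm", "payload": {
  "targets": [0, 0, 0, 0.5, 0, -0.5, -0.2, 0, 0, 0, 0.5, 0, -0.5, -0.2, 0, 0, 0, 0.5, 0, -0.5, -0.2, 0, 0, 0, 0.5, 0, -0.5, -0.2, 0, 0, 0, 0.5, 0, -0.5, -0.2, 0, 0, 0, 0.5, 0, -0.5, -0.2, 0, 0, 0, 0.5, 0, -0.5, -0.2, 0, 0, 0, 0.5, 0, -0.5, -0.2]
}}

```text
t: 40.5
position: [493.8, 87.5, 196.2]
tcp_rot: [-180.0, 0.0, 75.6]
wrist_force: [0.3, -0.2, 0.0]
opening: 35.0
grasp_force: 0.0
```

```bash
python3 - <<'E'
from h import *
a=now()
for c in P: eyes.read_camera(c)
find("spatula",[(458,-54,76)],SPAT,"flat",3,10,(0,))
bs=find("bottle_a",[(434,318,131),(595,277,53),(662,142,289)],BOT,"lying",22,22,(0,))
print([(np.round(d["point"]).tolist(),round(d["confidence"],2)) for d in nets.landmark_of("top","bottle_a")])
import json
L=[json.loads(l) for l in open("log.txt")]
from scipy.optimize import least_squares
J=np.array([l[0] for l in L]);X=np.array([l[1] for l in L])
def fk(q,p):
    L1,L2,a1,h,tz,e=p; b,s=np.radians(q[1]),np.radians(q[1]+q[2])
    r=a1+L1*np.sin(b)+L2*np.sin(s)+e*np.cos(s); z=h+L1*np.cos(b)+L2*np.cos(s)-e*np.sin(s)-tz
    return np.array([r,z])
Y=np.c_[np.hypot(X[:,0],X[:,1]),X[:,2]]
r=least_squares(lambda p:np.concatenate([fk(q,p)-y for q,y in zip(J,Y)]),[450,450,0,150,250,0]);print(r.x.round(1),np.abs(r.fun).max())
print(np.c_[np.degrees(np.arctan2(X[:,1],X[:,0]))-J[:,0]].round(2).ravel())
E
```

```text
t 40.5 pos [493.8  87.5 196.2] rpy [-180.     0.    75.6] q [  6.2  -9.8  84.2   0.  105.6  20.5] F [ 0.3 -0.2  0. ] op 35.0 gf 0.0
spatula ['scene', 'top'] [457.6 -53.3  76.1] 0.249
bottle_a ['scene', 'top'] [433.4 318.3 131.9] 0.114
bottle_a ['scene', 'top'] [570.8 305.1  53.6] 0.406
bottle_a ['scene', 'top'] [663.7 142.6 289.3] 0.505
[([432.0, 318.0, 20.0], 0.85), ([569.0, 301.0, 19.0], 0.69), ([665.0, 136.0, 20.0], 0.55)]
[3.7220e+02 5.5850e+02 1.1000e+00 4.0279e+03 4.2554e+03 9.6400e+01] 1.5931908576623073
[3.25 4.19 4.19 4.19 4.19 4.19 4.19 4.19 4.19 4.19 4.43 4.22 4.2  3.83
 3.7  3.26 4.08 3.89]
```

The spatula is back on the mat at (457.6,-53.3). Bottle 2 has moved a little and will be refitted later. Bottle 1 comes first: I grip its cap with the tool tilted 45°, and turning the tool 90° then stands the bottle up.

```bash
cat >> h.py <<'E'
def rpy(yaw,tilt): return (R.from_euler("z",yaw,degrees=True)*R.from_euler("x",180,degrees=True)*R.from_euler("y",tilt,degrees=True)).as_euler("xyz",degrees=True)
def tz(yaw,tilt): return R.from_euler("xyz",rpy(yaw,tilt),degrees=True).apply([0,0,1])
OFF="A"
def rep(true,yaw,tilt): return np.array(true)+(35*tz(yaw,tilt) if OFF=="A" else np.array([0,0,-35]))
def capgrasp(b,yaw,tilt,back=0,deep=15,along=32):
    y=np.radians(b[2]); return np.array([b[0]+along*np.cos(y),b[1]+along*np.sin(y),22])+(deep-back)*tz(yaw,tilt)
E
python3 - <<'E'
from h import *
a=now(); b=(433.5,318.2,131.8)
d=rep(capgrasp(b,131.8,-45,110),131.8,-45); print(d)
rel(a,(d,rpy(131.8,0))); rel((d,rpy(131.8,0)),(d,rpy(131.8,-45)))
E
```

```text
t 40.85 pos [493.4  85.9 194.7] rpy [-179.9    0.    75.6] q [  6.   -9.9  84.5  -0.  105.5  20.4] F [0.5 0.1 0. ] op 35.0 gf 0.0
[383.89238318 373.68310007  64.42640687]
turn [-0.001 -0.    -0.469] shift-before [ 8.385 -5.918  4.344] shift-after [9.584 3.674 4.342]
turn [ 0.    -0.375  0.   ] shift-before [0. 0. 0.] shift-after [0. 0. 0.]
```

{"api": "move_arm", "payload": {
  "targets": [0, 0, -0.0586, 0, 0, 0, -0.1, 0, 0, -0.0586, 0, 0, 0, -0.1, 0, 0, -0.0586, 0, 0, 0, -0.1, 0, 0, -0.0586, 0, 0, 0, -0.1, 0, 0, -0.0586, 0, 0, 0, -0.1, 0, 0, -0.0586, 0, 0, 0, -0.1, 0, 0, -0.0586, 0, 0, 0, -0.1, 0, 0, -0.0586, 0, 0, 0, -0.1]
}}

```text
t: 41.85
position: [493.4, 85.7, 194.9]
tcp_rot: [-179.9, -0.0, 132.0]
wrist_force: [-0.5, -0.6, -0.6]
opening: 39.7
grasp_force: 0.0
```

{"api": "move_arm", "payload": {
  "targets": [0, 0, 0, 0.8, 0.306, 0, -0.1, 0, 0, 0, 0.8, 0.306, 0, -0.1, 0, 0, 0, 0.8, 0.306, 0, -0.1, 0, 0, 0, 0.8, 0.306, 0, -0.1, 0, 0, 0, 0.8, 0.306, 0, -0.1, 0, 0, 0, 0.8, 0.306, 0, -0.1, 0, 0, 0, 0.8, 0.306, 0, -0.1, 0, 0, 0, 0.8, 0.306, 0, -0.1]
}}

```text
t: 42.85
position: [419.9, 278.3, 195.0]
tcp_rot: [-179.9, -0.0, 131.8]
wrist_force: [1.0, -0.0, -0.5]
opening: 39.5
grasp_force: 0.0
```

{"api": "move_arm", "payload": {
  "targets": [0, 0, 0, 0.398, 0.153, 0.5, -0.1, 0, 0, 0, 0.398, 0.153, 0.5, -0.1, 0, 0, 0, 0.398, 0.153, 0.5, -0.1, 0, 0, 0, 0.398, 0.153, 0.5, -0.1, 0, 0, 0, 0.398, 0.153, 0.5, -0.1, 0, 0, 0, 0.398, 0.153, 0.5, -0.1, 0, 0, 0, 0.398, 0.153, 0.5, -0.1, 0, 0, 0, 0.398, 0.153, 0.5, -0.1]
}}

```text
t: 43.85
position: [383.6, 374.7, 74.6]
tcp_rot: [180.0, -0.0, 131.9]
wrist_force: [-0.9, 0.2, 0.3]
opening: 39.3
grasp_force: 0.0
```

{"api": "move_arm", "payload": {
  "targets": [0, -0.0469, 0, 0, 0, 0, -0.1, 0, -0.0469, 0, 0, 0, 0, -0.1, 0, -0.0469, 0, 0, 0, 0, -0.1, 0, -0.0469, 0, 0, 0, 0, -0.1, 0, -0.0469, 0, 0, 0, 0, -0.1, 0, -0.0469, 0, 0, 0, 0, -0.1, 0, -0.0469, 0, 0, 0, 0, -0.1, 0, -0.0469, 0, 0, 0, 0, -0.1]
}}

```text
t: 44.85
position: [383.7, 374.8, 75.4]
tcp_rot: [179.9, 45.2, 131.9]
wrist_force: [-0.8, -0.1, -0.0]
opening: 39.3
grasp_force: 0.0
```

```bash
python3 - <<'E'
from h import *
import h
a=now(); b=(433.5,318.2,131.8)
for o in "AB":
    h.OFF=o; d=rep(capgrasp(b,131.8,-45,110),131.8,-45); rel(a,(d,rpy(131.8,-45)))
z=tz(131.8,-45); Rm=R.from_euler("xyz",a[1],degrees=True)
tA=a[0]-35*Rm.apply([0,0,1]); tB=a[0]+[0,0,35]
o=[]
for c in P:
    im=eyes.read_camera(c)[:,:,::-1]; 
    uA=proj(c,np.array([tA+Rm.apply([0,s,0]) for s in(-20,20)]));uB=proj(c,np.array([tB+Rm.apply([0,s,0]) for s in(-20,20)]))
    x,y=(proj(c,tA)[0]-[33,40]).astype(int); k=6; im=cv2.convertScaleAbs(cv2.resize(im[y:y+80,x:x+66],None,fx=k,fy=k,interpolation=cv2.INTER_CUBIC),alpha=1.4)
    for u,col in((uA,(0,255,0)),(uB,(255,0,255))):
        for p in u: cv2.circle(im,tuple(((p-[x,y]+.5)*k).astype(int).tolist()),4,col,1)
    o.append(im)
cv2.imwrite("pics/s10.png",np.hstack(o))
find("bottle_a",[b],BOT,"lying",22,22,(0,))
E
```

```text
t 44.85 pos [383.7 374.8  75.4] rpy [179.9  45.2 131.9] q [ 67.6  11.1  87.2 -40.8 101.7  24.4] F [-0.8 -0.1 -0. ] op 39.3 gf 0.0
turn [0.001 0.001 0.   ] shift-before [ 0.237 -0.02   0.278] shift-after [ 0.236 -0.02   0.279]
turn [0.001 0.001 0.   ] shift-before [ 1.061 -0.019 -0.066] shift-after [ 1.061 -0.02  -0.062]
bottle_a ['scene', 'top'] [434.7 317.  130.7] 0.11
```

View pics/s10.png

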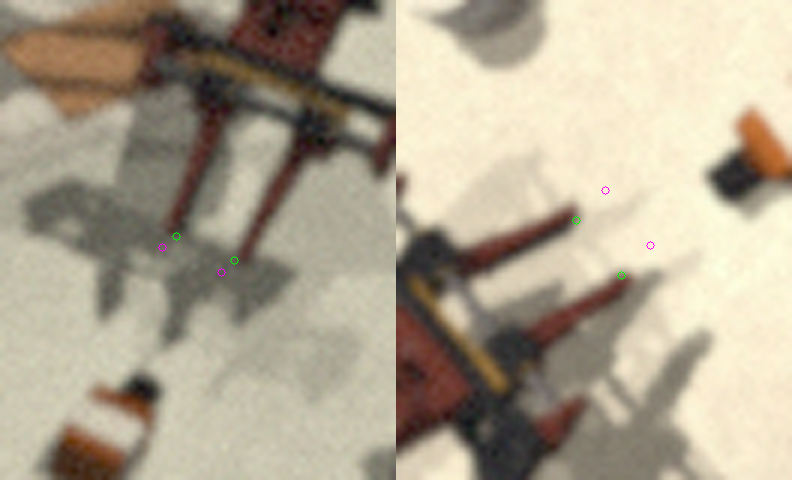

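The picture settles the offset: the green marks (a 35 mm shorter tool) sit on the real fingertips at crop (176,236)/(234,261) and (576,220)/(621,276). The fingers also point at the cap (crop (740,170)). I'll advance, grip, and turn the bottle upright.

{"api": "move_arm", "payload": {
  "targets": [0, 0, 0, 0.23, -0.02, 0.28, -0.1, 0, 0, 0, 0, 0, 0.6, -0.1, 0, 0, 0, 0, 0, 0.6, -0.1, 0, 0, 0, 0, 0, 0.6, -0.1, 0, 0, 0, 0, 0, 0.6, -0.1, 0, 0, 0, 0, 0, 0.6, -0.1, 0, 0, 0, 0, 0, 0.5, -0.1, 0, 0, 0, 0, 0, 0.17, -0.1],
  "newtons": 45
}}

```text
t: 46.05
position: [436.4, 313.7, -13.9]
tcp_rot: [-179.9, 45.0, 131.9]
wrist_force: [-0.4, -0.7, 0.6]
opening: 39.9
grasp_force: 0.0
```

{"api": "move_arm", "payload": {
  "targets": [0, 0, 0, 0, 0, 0, -0.1, 0, 0, 0, 0, 0, 0, -1, 0, 0, 0, 0, 0, 0, -1, 0, 0, 0, 0, 0, 0, -1, 0, 0, 0, 0, 0, 0, -1, 0, 0, 0, 0, 0, 0, -1, 0, 0, 0, 0, 0, 0, -1, 0, 0, 0, 0, 0, 0, -1]
}}

```text
t: 47.05
position: [436.4, 315.1, -12.5]
tcp_rot: [179.9, 45.0, 131.8]
wrist_force: [-1.8, 2.7, 3.5]
opening: 25.4
grasp_force: 45.0
```

```bash
python3 - <<'E'
from h import *
a=now(); g=a[0]; print(capgrasp((434.1,317.6,131.2),131.8,-45), g-35*tz(131.8,-45))
E
```

```text
t 47.05 pos [436.4 315.1 -12.5] rpy [179.9  45.  131.8] q [ 60.4  11.4  96.4 -42.1  89.8  25.5] F [-1.8  2.7  3.5] op 25.4 gf 45.0
[420.09158172 333.77031007  11.39339828] [419.9486904  333.50301497  12.19983188]
```

{"api": "move_arm", "payload": {
  "targets": [0, 0, 0, -0.2, 0, -0.2, -1, 0, 0, 0, -0.4, 0, -0.4, -1, 0, 0, 0, -0.4, 0, -0.4, -1, 0, 0, 0, -0.4, 0, -0.4, -1, 0, 0, 0, -0.4, 0, -0.4, -1, 0, 0, 0, -0.4, 0, -0.4, -1, 0, 0, 0, -0.4, 0, -0.4, -1, 0, 0, 0, -0.2, 0, -0.2, -1]
}}

```text
t: 48.05
position: [436.4, 315.0, 107.3]
tcp_rot: [179.9, 45.0, 131.8]
wrist_force: [-0.5, -0.0, -1.2]
opening: 25.1
grasp_force: 45.0
```

{"api": "move_arm", "payload": {
  "targets": [0, 0.0469, 0, 0, 0, 0, -1, 0, 0.0469, 0, 0, 0, 0, -1, 0, 0.0469, 0, 0, 0, 0, -1, 0, 0.0469, 0, 0, 0, 0, -1, 0, 0.0469, 0, 0, 0, 0, -1, 0, 0.0469, 0, 0, 0, 0, -1, 0, 0.0469, 0, 0, 0, 0, -1, 0, 0.0469, 0, 0, 0, 0, -1]
}}

```text
t: 49.05
position: [436.1, 314.4, 106.0]
tcp_rot: [-180.0, -0.1, 131.9]
wrist_force: [-0.3, 0.1, -1.7]
opening: 25.2
grasp_force: 45.0
```

{"api": "move_arm", "payload": {
  "targets": [0, 0, 0.0817, 0, 0, 0, -1, 0, 0, 0.0817, 0, 0, 0, -1, 0, 0, 0.0817, 0, 0, 0, -1, 0, 0, 0.0817, 0, 0, 0, -1, 0, 0, 0.0817, 0, 0, 0, -1, 0, 0, 0.0817, 0, 0, 0, -1, 0, 0, 0.0817, 0, 0, 0, -1, 0, 0, 0.0817, 0, 0, 0, -1]
}}

```text
t: 50.05
position: [436.1, 314.3, 105.5]
tcp_rot: [180.0, 0.1, 53.1]
wrist_force: [0.1, -0.1, -1.5]
opening: 25.1
grasp_force: 45.0
```

{"api": "move_arm", "payload": {
  "targets": [0, 0, 0.0817, 0, 0, 0, -1, 0, 0, 0.0817, 0, 0, 0, -1, 0, 0, 0.0817, 0, 0, 0, -1, 0, 0, 0.0817, 0, 0, 0, -1, 0, 0, 0.0817, 0, 0, 0, -1, 0, 0, 0.0817, 0, 0, 0, -1, 0, 0, 0.0817, 0, 0, 0, -1, 0, 0, 0.0817, 0, 0, 0, -1]
}}

```text
t: 51.05
position: [436.0, 314.3, 105.4]
tcp_rot: [179.9, -0.0, -25.3]
wrist_force: [0.1, 0.4, -1.9]
opening: 25.1
grasp_force: 45.0
```

```bash
cat >> h.py <<'E'
CX=np.array([np.cos(np.radians(-25.1)),np.sin(np.radians(-25.1))]); CY=np.array([-CX[1],CX[0]]); C0=np.array([594.4,-240.1])
def place(bay,yaw,tilt,up,x=0,deep=15,cz=82):
    p=C0+CX*x+CY*(bay-1)*68; return rep(np.array([p[0],p[1],cz+up])+deep*tz(yaw,tilt),yaw,tilt)
E
python3 - <<'E'
from h import *
a=now()
d=place(2,-25.1,45,115); print(d); rel(a,(d,rpy(-25.1,0)))
E
```

```text
t 51.05 pos [436.  314.3 105.4] rpy [179.9  -0.  -25.3] q [ 32.2  -4.4  88.5  -0.   96.  147.5] F [ 0.1  0.4 -1.9] op 25.1 gf 45.0
[ 655.26225268 -193.51903609  161.64466094]
turn [ 0.001 -0.    -0.002] shift-before [13.845 12.177 -1.856] shift-after [13.798 12.228 -1.873]
```

{"api": "move_arm", "payload": {
  "targets": [0, 0, 0, 0.8624, 0.7642, -0.234, -1, 0, 0, 0, 0.8624, 0.7642, -0.234, -1, 0, 0, 0, 0.8624, 0.7642, -0.234, -1, 0, 0, 0, 0.8624, 0.7642, -0.234, -1, 0, 0, 0, 0.8624, 0.7642, -0.234, -1, 0, 0, 0, 0.8624, 0.7642, -0.234, -1, 0, 0, 0, 0.8624, 0.7642, -0.234, -1, 0, 0, 0, 0.8624, 0.7642, -0.234, -1]
}}

```text
t: 52.05
position: [546.3, 59.6, 161.9]
tcp_rot: [179.9, 0.0, -25.0]
wrist_force: [0.3, 0.1, -0.9]
opening: 25.6
grasp_force: 45.0
```

{"api": "move_arm", "payload": {
  "targets": [0, 0, 0, 0.8624, 0.7642, 0, -1, 0, 0, 0, 0.8624, 0.7642, 0, -1, 0, 0, 0, 0.8624, 0.7642, 0, -1, 0, 0, 0, 0.8624, 0.7642, 0, -1, 0, 0, 0, 0.8624, 0.7642, 0, -1, 0, 0, 0, 0.8624, 0.7642, 0, -1, 0, 0, 0, 0.8624, 0.7642, 0, -1, 0, 0, 0, 0.8624, 0.7642, 0, -1]
}}

```text
t: 53.05
position: [656.2, -194.0, 161.4]
tcp_rot: [180.0, 0.1, -25.0]
wrist_force: [0.5, 0.2, -0.2]
opening: 25.3
grasp_force: 45.0
```

{"api": "move_arm", "payload": {
  "targets": [0, 0.0469, 0, 0, 0, 0, -1, 0, 0.0469, 0, 0, 0, 0, -1, 0, 0.0469, 0, 0, 0, 0, -1, 0, 0.0469, 0, 0, 0, 0, -1, 0, 0.0469, 0, 0, 0, 0, -1, 0, 0.0469, 0, 0, 0, 0, -1, 0, 0.0469, 0, 0, 0, 0, -1, 0, 0.0469, 0, 0, 0, 0, -1]
}}

```text
t: 54.05
position: [655.6, -192.7, 161.6]
tcp_rot: [179.9, -45.1, -24.9]
wrist_force: [-0.8, 0.2, -1.5]
opening: 25.3
grasp_force: 45.0
```

```bash
cat >> h.py <<'E'
def lookup(c,p,z,name):  # mask-based check of a held/standing bottle
    r=fit({c:m},BOT,p,"flat",z) if (m:=near(c,masks(c,"bottle_a"),[p[0],p[1],z])) is not None else None
    print(c,None if r is None else (r.x.round(1),round(r.fun,3)))
E
python3 - <<'E'
from h import *
a=now()
d=place(2,-25.1,45,115);rel(a,(d,rpy(-25.1,45)))
d2=place(2,-25.1,45,1.5);rel((d,rpy(-25.1,45)),(d2,rpy(-25.1,45)))
g=C0+CY*68
for c in P: eyes.read_camera(c); lookup(c,(g[0],g[1],-25),165,"")
for c in P: print(c,[(np.round(d["point"]).tolist(),round(d["confidence"],2)) for d in nets.landmark_of(c,"bottle_a")]); 
print(g)
shot("scene","s11.png",(180,150,300,260),5)
E
```

```text
t 54.05 pos [ 655.6 -192.7  161.6] rpy [179.9 -45.1 -24.9] q [-15.4 -23.5 110.3  -9.1  48.8 102.8] F [-0.8  0.2 -1.5] op 25.3 gf 45.0
turn [-0.    -0.001  0.001] shift-before [ 0.001  0.029 -0.002] shift-after [ 0.001  0.029 -0.002]
turn [0. 0. 0.] shift-before [-2.675 -0.     2.675] shift-after [-2.675 -0.     2.675]
scene (array([ 626.4, -177.6,  -25.1]), np.float64(0.195))
top (array([ 627.3, -175.9,  -18.1]), np.float64(0.738))
scene [([571.0, 302.0, 21.0], 0.69), ([662.0, 144.0, 18.0], 0.56), ([626.0, -177.0, 163.0], 0.52), ([455.0, -44.0, -2.0], 0.21)]
top [([667.0, 141.0, 23.0], 0.87), ([621.0, -175.0, 156.0], 0.68), ([571.0, 295.0, 22.0], 0.57)]
[ 623.24556075 -178.52132167]
```

View pics/s11.png

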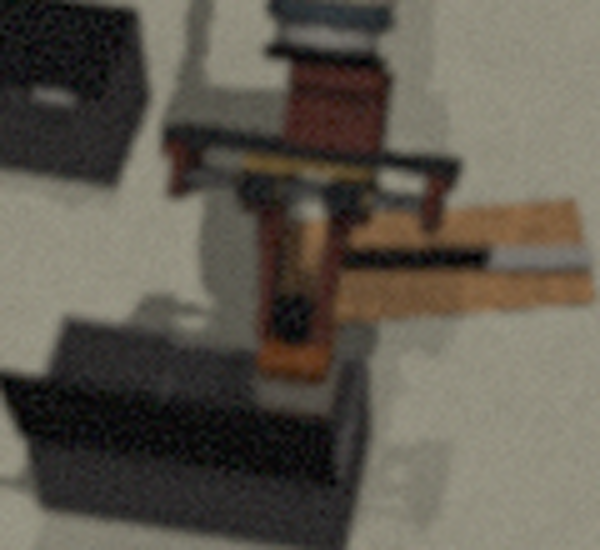

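The picture shows the bottle upright between the fingers (crop (290,340)), over the +y bay of the open case. Lower it and release.

{"api": "move_arm", "payload": {
  "targets": [0, 0, 0, -0.4, 0.03, 0.4, -1, 0, 0, 0, -0.4, 0, 0.4, -1, 0, 0, 0, -0.4, 0, 0.4, -1, 0, 0, 0, -0.4, 0, 0.4, -1, 0, 0, 0, -0.4, 0, 0.4, -1, 0, 0, 0, -0.4, 0, 0.4, -1, 0, 0, 0, -0.2, 0, 0.2, -1, 0, 0, 0, -0.075, 0, 0.075, -1]
}}

```text
t: 55.4
position: [656.4, -193.7, 49.0]
tcp_rot: [-180.0, -45.1, -25.0]
wrist_force: [-2.6, 0.2, 3.8]
opening: 25.2
grasp_force: 45.0
```

```bash
python3 - <<'E'
from h import *
a=now()
E
```

```text
t 55.4 pos [ 656.4 -193.7   49. ] rpy [-180.   -45.1  -25. ] q [-15.5 -18.6 118.3 -11.4  36.1 106. ] F [-2.6  0.2  3.8] op 25.2 gf 45.0
```

{"api": "move_arm", "payload": {
  "targets": [0, 0, 0, 0, 0, 0, -0.2, 0, 0, 0, 0, 0, 0, -0.2, 0, 0, 0, 0, 0, 0, -0.2, 0, 0, 0, 0, 0, 0, -0.2, 0, 0, 0, 0, 0, -0.2, -0.2, 0, 0, 0, 0, 0, -0.6, -0.2, 0, 0, 0, 0, 0, -1, -0.2, 0, 0, 0, 0, 0, -1, -0.2]
}}

```text
t: 56.4
position: [601.3, -168.1, 108.5]
tcp_rot: [-180.0, -45.0, -25.0]
wrist_force: [-0.3, 0.1, 0.3]
opening: 35.4
grasp_force: 0.0
```

{"api": "move_arm", "payload": {
  "targets": [0, -0.0469, 0, 0, 0, -1, -0.2, 0, -0.0469, 0, 0, 0, -1, -0.2, 0, -0.0469, 0, 0, 0, -1, -0.2, 0, -0.0469, 0, 0, 0, -1, -0.2, 0, -0.0469, 0, 0, 0, -0.5, -0.2, 0, -0.0469, 0, 0, 0, -0.5, -0.2, 0, -0.0469, 0, 0, 0, 0, -0.2, 0, -0.0469, 0, 0, 0, 0, -0.2]
}}

```text
t: 57.4
position: [528.5, -134.1, 233.0]
tcp_rot: [-180.0, 0.1, -25.0]
wrist_force: [-0.1, -0.4, 0.0]
opening: 34.9
grasp_force: 0.0
```

```bash
python3 - <<'E'
from h import *
a=now()
g=C0+CY*68
for c in P: eyes.read_camera(c); lookup(c,(g[0],g[1],-25),50,"")
for c in P: print(c,[(np.round(d["point"]).tolist(),round(d["confidence"],2)) for d in nets.landmark_of(c,"bottle_a")]); 
bs=find("bottle_a",[(571,300,53),(664,142,289)],BOT,"lying",22,22,(-20,0,20))
E
```

```text
t 57.4 pos [ 528.5 -134.1  233. ] rpy [-1.8e+02  1.0e-01 -2.5e+01] q [-17.8  -2.4  73.6   0.  108.9  97.2] F [-0.1 -0.4  0. ] op 34.9 gf 0.0
scene None
top None
scene [([573.0, 304.0, 21.0], 0.9), ([660.0, 144.0, 18.0], 0.88), ([424.0, -451.0, -2.0], 0.59), ([624.0, -178.0, 51.0], 0.35)]
top [([568.0, 300.0, 21.0], 0.85), ([665.0, 137.0, 21.0], 0.71), ([454.0, -56.0, 0.0], 0.31)]
bottle_a ['scene', 'top'] [570.6 303.2  53.9] 0.142
bottle_a ['scene', 'top'] [662.4 143.6 287.2] 0.131
```

Bottle 1 stands in bay 2: the net reports (624,-178,51). Bottle 3 is next.

```bash
python3 - <<'E'
from h import *
a=now(); b=(662.9,142.8,287.8)
d=rep(capgrasp(b,107.8,45,110),107.8,45); print(d)
rel(a,(d,rpy(107.8,0)))
E
```

```text
t 57.8 pos [ 528.1 -133.8  232.8] rpy [-1.8e+02 -1.0e-01 -2.5e+01] q [-17.8  -2.7  73.9  -0.  108.6  97.2] F [-0.4 -0.2  0.3] op 35.4 gf 0.0
[685.65180315  71.93643042  64.42640687]
turn [ 1.000e-03 -1.000e-03 -1.107e+00] shift-before [ 1.849 -8.434  5.618] shift-after [4.924 7.098 5.611]
```

{"api": "move_arm", "payload": {
  "targets": [0, 0, -0.0692, 0, 0, 0, -0.1, 0, 0, -0.0692, 0, 0, 0, -0.1, 0, 0, -0.0692, 0, 0, 0, -0.1, 0, 0, -0.0692, 0, 0, 0, -0.1, 0, 0, -0.0692, 0, 0, 0, -0.1, 0, 0, -0.0692, 0, 0, 0, -0.1, 0, 0, -0.0692, 0, 0, 0, -0.1, 0, 0, -0.0692, 0, 0, 0, -0.1]
}}

```text
t: 58.8
position: [528.1, -133.8, 232.7]
tcp_rot: [179.9, -0.1, 41.7]
wrist_force: [0.2, 1.0, -0.5]
opening: 39.3
grasp_force: 0.0
```

{"api": "move_arm", "payload": {
  "targets": [0, 0, -0.0692, 0, 0, 0, -0.1, 0, 0, -0.0692, 0, 0, 0, -0.1, 0, 0, -0.0692, 0, 0, 0, -0.1, 0, 0, -0.0692, 0, 0, 0, -0.1, 0, 0, -0.0692, 0, 0, 0, -0.1, 0, 0, -0.0692, 0, 0, 0, -0.1, 0, 0, -0.0692, 0, 0, 0, -0.1, 0, 0, -0.0692, 0, 0, 0, -0.1]
}}

```text
t: 59.8
position: [528.1, -133.9, 232.7]
tcp_rot: [179.9, 0.1, 108.1]
wrist_force: [-0.4, 0.2, 0.6]
opening: 39.4
grasp_force: 0.0
```

{"api": "move_arm", "payload": {
  "targets": [0, 0, 0, 0.6155, 0.887, 0, -0.1, 0, 0, 0, 0.6155, 0.887, 0, -0.1, 0, 0, 0, 0.6155, 0.887, 0, -0.1, 0, 0, 0, 0.6155, 0.887, 0, -0.1, 0, 0, 0, 0.6155, 0.887, 0, -0.1, 0, 0, 0, 0.6155, 0.887, 0, -0.1, 0, 0, 0, 0.6155, 0.887, 0, -0.1, 0, 0, 0, 0.6155, 0.887, 0, -0.1]
}}

```text
t: 60.8
position: [686.0, 72.8, 233.0]
tcp_rot: [179.9, 0.0, 107.9]
wrist_force: [-0.8, -0.1, -0.3]
opening: 39.6
grasp_force: 0.0
```

{"api": "move_arm", "payload": {
  "targets": [0, 0, 0, 0, 0, 0.7, -0.1, 0, 0, 0, 0, 0, 0.7, -0.1, 0, 0, 0, 0, 0, 0.7, -0.1, 0, 0, 0, 0, 0, 0.7, -0.1, 0, 0, 0, 0, 0, 0.7, -0.1, 0, 0, 0, 0, 0, 0.7, -0.1, 0, 0, 0, 0, 0, 0.7, -0.1, 0, 0, 0, 0, 0, 0.7, -0.1]
}}

```text
t: 61.8
position: [685.7, 71.8, 62.8]
tcp_rot: [180.0, 0.0, 107.9]
wrist_force: [0.6, -1.4, 0.7]
opening: 39.6
grasp_force: 0.0
```

{"api": "move_arm", "payload": {
  "targets": [0, 0.0469, 0, 0, 0, 0, -0.1, 0, 0.0469, 0, 0, 0, 0, -0.1, 0, 0.0469, 0, 0, 0, 0, -0.1, 0, 0.0469, 0, 0, 0, 0, -0.1, 0, 0.0469, 0, 0, 0, 0, -0.1, 0, 0.0469, 0, 0, 0, 0, -0.1, 0, 0.0469, 0, 0, 0, 0, -0.1, 0, 0.0469, 0, 0, 0, 0, -0.1]
}}

```text
t: 62.8
position: [686.1, 71.5, 63.3]
tcp_rot: [180.0, -45.2, 107.8]
wrist_force: [-1.3, 0.2, -0.6]
opening: 39.4
grasp_force: 0.0
```

```bash
python3 - <<'E'
from h import *
a=now(); 
for c in P: eyes.read_camera(c)
b=find("bottle_a",[(662.9,142.5,287.8)],BOT,"lying",22,22,(0,))[0]
b=np.array([662.9,142.8,287.8]) if b is None else b
rel(a,(rep(capgrasp(b,107.8,45,110),107.8,45),rpy(107.8,45)))
rel(a,(rep(capgrasp([662.9,142.8,287.8],107.8,45,110),107.8,45),rpy(107.8,45)))
E
```

```text
t 62.8 pos [686.1  71.5  63.3] rpy [180.  -45.2 107.8] q [-16.2  39.2  52.3  39.4 112.2 -26.5] F [-1.3  0.2 -0.6] op 39.4 gf 0.0
bottle_a ['scene', 'top'] [662.  142.9 287.3] 0.117
turn [ 0.    -0.002  0.   ] shift-before [ 0.048 -0.045 -0.003] shift-after [ 0.048 -0.045 -0.003]
turn [ 0.    -0.002  0.   ] shift-before [ 0.038 -0.008 -0.013] shift-after [ 0.038 -0.008 -0.013]
```

{"api": "move_arm", "payload": {
  "targets": [0, 0, 0, 0.04, -0.03, 0, -0.1, 0, 0, 0, 0, 0, 0.6, -0.1, 0, 0, 0, 0, 0, 0.6, -0.1, 0, 0, 0, 0, 0, 0.6, -0.1, 0, 0, 0, 0, 0, 0.6, -0.1, 0, 0, 0, 0, 0, 0.6, -0.1, 0, 0, 0, 0, 0, 0.5, -0.1, 0, 0, 0, 0, 0, 0.17, -0.1]
}}

```text
t: 64.0
position: [660.2, 147.1, -14.1]
tcp_rot: [-179.9, -45.1, 107.8]
wrist_force: [-0.1, -1.1, 1.3]
opening: 39.3
grasp_force: 0.9
```

{"api": "move_arm", "payload": {
  "targets": [0, 0, 0, 0, 0, 0, -0.1, 0, 0, 0, 0, 0, 0, -1, 0, 0, 0, 0, 0, 0, -1, 0, 0, 0, 0, 0, 0, -1, 0, 0, 0, 0, 0, 0, -1, 0, 0, 0, 0, 0, 0, -1, 0, 0, 0, 0, 0, 0, -1, 0, 0, 0, 0, 0, 0, -1]
}}

```text
t: 65.0
position: [661.1, 146.3, -12.7]
tcp_rot: [179.9, -45.0, 107.9]
wrist_force: [0.9, -3.2, 4.1]
opening: 25.2
grasp_force: 45.0
```

```bash
python3 - <<'E'
from h import *
a=now(); print(capgrasp((662.4,142.8,287.5),107.8,45), a[0]-35*tz(107.8,45))
E
```

```text
t 65.0 pos [661.1 146.3 -12.7] rpy [179.9 -45.  107.9] q [-11.2  36.4  64.3  39.2 101.9 -28.6] F [ 0.9 -3.2  4.1] op 25.2 gf 45.0
[668.78019724 122.37991483  11.39339828] [668.70707774 122.69233249  12.04338759]
```

{"api": "move_arm", "payload": {
  "targets": [0, 0, 0, 0.2, 0, -0.2, -1, 0, 0, 0, 0.4, 0, -0.4, -1, 0, 0, 0, 0.4, 0, -0.4, -1, 0, 0, 0, 0.4, 0, -0.4, -1, 0, 0, 0, 0.4, 0, -0.4, -1, 0, 0, 0, 0.4, 0, -0.4, -1, 0, 0, 0, 0.4, 0, -0.4, -1, 0, 0, 0, 0.2, 0, -0.2, -1]
}}

```text
t: 66.0
position: [661.2, 146.3, 107.3]
tcp_rot: [179.9, -45.0, 107.9]
wrist_force: [-0.6, 0.4, -1.8]
opening: 25.3
grasp_force: 45.0
```

{"api": "move_arm", "payload": {
  "targets": [0, -0.0469, 0, 0, 0, 0, -1, 0, -0.0469, 0, 0, 0, 0, -1, 0, -0.0469, 0, 0, 0, 0, -1, 0, -0.0469, 0, 0, 0, 0, -1, 0, -0.0469, 0, 0, 0, 0, -1, 0, -0.0469, 0, 0, 0, 0, -1, 0, -0.0469, 0, 0, 0, 0, -1, 0, -0.0469, 0, 0, 0, 0, -1]
}}

```text
t: 67.0
position: [660.6, 146.6, 105.8]
tcp_rot: [-180.0, 0.1, 107.8]
wrist_force: [0.1, -0.3, -2.3]
opening: 25.2
grasp_force: 45.0
```

```bash
python3 - <<'E'
from h import *
a=now()
d=place(1,154.9,-45,115); print(d); rel(a,(d,rpy(154.9,0)))
E
```

```text
t 67.0 pos [660.6 146.6 105.8] rpy [-1.800e+02  1.000e-01  1.078e+02] q [ 9.7 17.1 65.4 -0.1 97.5 -8.2] F [ 0.1 -0.3 -2.3] op 25.2 gf 45.0
[ 626.41669193 -255.09771442  161.64466094]
turn [-0.     0.001 -0.392] shift-before [-12.4    -5.186  -1.831] shift-after [ -4.648 -12.607  -1.86 ]
```

{"api": "move_arm", "payload": {
  "targets": [0, 0, -0.049, 0, 0, 0, -1, 0, 0, -0.049, 0, 0, 0, -1, 0, 0, -0.049, 0, 0, 0, -1, 0, 0, -0.049, 0, 0, 0, -1, 0, 0, -0.049, 0, 0, 0, -1, 0, 0, -0.049, 0, 0, 0, -1, 0, 0, -0.049, 0, 0, 0, -1, 0, 0, -0.049, 0, 0, 0, -1]
}}

```text
t: 68.0
position: [660.4, 146.6, 105.2]
tcp_rot: [180.0, -0.1, 155.1]
wrist_force: [0.8, -0.6, -1.2]
opening: 25.3
grasp_force: 45.0
```

{"api": "move_arm", "payload": {
  "targets": [0, 0, 0, -0.2905, -0.788, -0.2325, -1, 0, 0, 0, -0.2905, -0.788, -0.2325, -1, 0, 0, 0, -0.2905, -0.788, -0.2325, -1, 0, 0, 0, -0.2905, -0.788, -0.2325, -1, 0, 0, 0, -0.2905, -0.788, -0.2325, -1, 0, 0, 0, -0.2905, -0.788, -0.2325, -1, 0, 0, 0, -0.2905, -0.788, -0.2325, -1, 0, 0, 0, -0.2905, -0.788, -0.2325, -1]
}}

```text
t: 69.0
position: [643.1, -57.2, 162.6]
tcp_rot: [180.0, 0.0, 154.7]
wrist_force: [-0.0, 0.2, -1.5]
opening: 25.2
grasp_force: 45.0
```

{"api": "move_arm", "payload": {
  "targets": [0, 0, 0, -0.2905, -0.788, 0, -1, 0, 0, 0, -0.2905, -0.788, 0, -1, 0, 0, 0, -0.2905, -0.788, 0, -1, 0, 0, 0, -0.2905, -0.788, 0, -1, 0, 0, 0, -0.2905, -0.788, 0, -1, 0, 0, 0, -0.2905, -0.788, 0, -1, 0, 0, 0, -0.2905, -0.788, 0, -1, 0, 0, 0, -0.2905, -0.788, 0, -1]
}}

```text
t: 70.0
position: [626.4, -257.0, 161.4]
tcp_rot: [180.0, -0.0, 154.9]
wrist_force: [-0.2, -0.3, -2.3]
opening: 25.3
grasp_force: 45.0
```

{"api": "move_arm", "payload": {
  "targets": [0, -0.0469, 0, 0, 0, 0, -1, 0, -0.0469, 0, 0, 0, 0, -1, 0, -0.0469, 0, 0, 0, 0, -1, 0, -0.0469, 0, 0, 0, 0, -1, 0, -0.0469, 0, 0, 0, 0, -1, 0, -0.0469, 0, 0, 0, 0, -1, 0, -0.0469, 0, 0, 0, 0, -1, 0, -0.0469, 0, 0, 0, 0, -1]
}}

```text
t: 71.0
position: [626.3, -255.9, 161.8]
tcp_rot: [-179.9, 45.2, 154.9]
wrist_force: [1.2, 0.7, -1.4]
opening: 25.2
grasp_force: 45.0
```

```bash
python3 - <<'E'
from h import *
a=now()
d=place(1,154.9,-45,115);rel(a,(d,rpy(154.9,-45)))
g=C0
for c in P: eyes.read_camera(c); lookup(c,(g[0],g[1],-25),165,"")
for c in P: print(c,[(np.round(d["point"]).tolist(),round(d["confidence"],2)) for d in nets.landmark_of(c,"bottle_a")]); 
E
```

```text
t 71.0 pos [ 626.3 -255.9  161.8] rpy [-179.9   45.2  154.9] q [-2.510e+01 -2.560e+01  1.118e+02 -1.000e-01  4.850e+01 -8.990e+01] F [ 1.2  0.7 -1.4] op 25.2 gf 45.0
turn [-0.     0.002  0.   ] shift-before [ 0.01   0.027 -0.001] shift-after [ 0.01   0.027 -0.001]
scene (array([ 595.9, -240.8,  -14.2]), np.float64(0.255))
top None
scene [([593.0, -238.0, 164.0], 0.74), ([574.0, 302.0, 22.0], 0.62), ([627.0, -178.0, 49.0], 0.49), ([529.0, 187.0, -1.0], 0.37)]
top [([569.0, 303.0, 20.0], 0.84), ([621.0, -176.0, 47.0], 0.59), ([641.0, -261.0, 101.0], 0.53), ([596.0, -243.0, 159.0], 0.49)]
```

{"api": "move_arm", "payload": {
  "targets": [0, 0, 0, 0.4, 0.03, 0.4, -1, 0, 0, 0, 0.4, 0, 0.4, -1, 0, 0, 0, 0.4, 0, 0.4, -1, 0, 0, 0, 0.4, 0, 0.4, -1, 0, 0, 0, 0.4, 0, 0.4, -1, 0, 0, 0, 0.4, 0, 0.4, -1, 0, 0, 0, 0.2, 0, 0.2, -1, 0, 0, 0, 0.075, 0, 0.075, -1]
}}

```text
t: 72.3
position: [626.9, -254.5, 47.2]
tcp_rot: [-180.0, 45.0, 154.9]
wrist_force: [0.4, 0.1, -2.1]
opening: 25.4
grasp_force: 45.0
```

{"api": "move_arm", "payload": {
  "targets": [0, 0, 0, 0, 0, 0, -1, 0, 0, 0, 0, 0, 0, -0.2, 0, 0, 0, 0, 0, 0, -0.2, 0, 0, 0, 0, 0, 0, -0.2, 0, 0, 0, 0, 0, 0, -0.2, 0, 0, 0, 0, 0, -0.6, -0.2, 0, 0, 0, 0, 0, -1, -0.2, 0, 0, 0, 0, 0, -1, -0.2]
}}

```text
t: 73.3
position: [576.4, -230.8, 103.4]
tcp_rot: [180.0, 45.0, 154.9]
wrist_force: [0.5, 0.0, 1.1]
opening: 35.4
grasp_force: 0.0
```

{"api": "move_arm", "payload": {
  "targets": [0, 0.0469, 0, 0, 0, -1, -0.2, 0, 0.0469, 0, 0, 0, -1, -0.2, 0, 0.0469, 0, 0, 0, -1, -0.2, 0, 0.0469, 0, 0, 0, -1, -0.2, 0, 0.0469, 0, 0, 0, -0.5, -0.2, 0, 0.0469, 0, 0, 0, -0.5, -0.2, 0, 0.0469, 0, 0, 0, 0, -0.2, 0, 0.0469, 0, 0, 0, 0, -0.2]
}}

```text
t: 74.3
position: [503.9, -196.8, 227.9]
tcp_rot: [-180.0, -0.1, 154.9]
wrist_force: [0.2, -0.4, 0.2]
opening: 35.1
grasp_force: 0.0
```

```bash
python3 - <<'E'
from h import *
a=now()
for c in P: eyes.read_camera(c)
for c in P: print(c,[(np.round(d["point"]).tolist(),round(d["confidence"],2)) for d in nets.landmark_of(c,"bottle_a")]); 
b=find("bottle_a",[(571,302,53.8)],BOT,"lying",22,22,(-20,0,20))[0]
# tool-down grasp on the body, 12 mm towards foot from origin; true tip z=12
y=np.radians(b[2]); p=[b[0]-14*np.cos(y),b[1]-14*np.sin(y),-23]
rel(a,(p,rpy(b[2],0)))
rel(a,(p,rpy(b[2]+180,0)))
E
```

```text
t 74.3 pos [ 503.9 -196.8  227.9] rpy [-1.800e+02 -1.000e-01  1.549e+02] q [-24.9  -3.1  74.8  -0.  108.4 -89.8] F [ 0.2 -0.4  0.2] op 35.1 gf 0.0
scene [([573.0, 304.0, 20.0], 0.8), ([628.0, -178.0, 53.0], 0.57), ([594.0, -236.0, 48.0], 0.52)]
top [([571.0, 299.0, 23.0], 0.83), ([525.0, 499.0, 2.0], 0.2)]
bottle_a ['scene', 'top'] [571.  303.5  54.6] 0.129
turn [-0.001 -0.     0.836] shift-before [ 5.124 15.59   8.37 ] shift-after [14.418 -7.845  8.363]
turn [ 0.    -0.001 -0.664] shift-before [ 5.124 15.59   8.37 ] shift-after [-14.418   7.845   8.363]
```

Bottles 1 and 3 stand in bays 2 and 1. A tilted grasp cannot reach bottle 2, because its cap points outward. So I pick it up by the body with the tool straight down and re-lay it where bottle 1 lay.

{"api": "move_arm", "payload": {
  "targets": [0, 0, 0.0836, 0, 0, 0, 0.5, 0, 0, 0.0836, 0, 0, 0, 0.5, 0, 0, 0.0836, 0, 0, 0, 0.5, 0, 0, 0.0836, 0, 0, 0, 0.5, 0, 0, 0.0836, 0, 0, 0, 0.5, 0, 0, 0.0836, 0, 0, 0, 0.5, 0, 0, 0.0836, 0, 0, 0, 0.5, 0, 0, 0.0836, 0, 0, 0, 0.5]
}}

```text
t: 75.6
position: [503.1, -196.4, 228.2]
tcp_rot: [179.8, 0.0, 74.3]
wrist_force: [1.1, 0.5, -1.0]
opening: 65.6
grasp_force: 0.0
```

{"api": "move_arm", "payload": {
  "targets": [0, 0, 0.0836, 0, 0, 0, 0.5, 0, 0, 0.0836, 0, 0, 0, 0.5, 0, 0, 0, 0.9011, -0.4903, 0, 0.5, 0, 0, 0, 0.9011, -0.4903, 0, 0.5, 0, 0, 0, 0.9011, -0.4903, 0, 0.5, 0, 0, 0, 0.9011, -0.4903, 0, 0.5, 0, 0, 0, 0.9011, -0.4903, 0, 0.5, 0, 0, 0, 0.9011, -0.4903, 0, 0.5]
}}

```text
t: 76.6
position: [525.2, -12.2, 228.2]
tcp_rot: [179.8, -0.1, 54.6]
wrist_force: [0.9, 0.3, -0.1]
opening: 65.9
grasp_force: 0.0
```

{"api": "move_arm", "payload": {
  "targets": [0, 0, 0, 0.9011, -0.4903, 0, 0.5, 0, 0, 0, 0.9011, -0.4903, 0, 0.5, 0, 0, 0, 0.9011, -0.4903, 0, 0.5, 0, 0, 0, 0.9011, -0.4903, 0, 0.5, 0, 0, 0, 0.9011, -0.4903, 0, 0.5, 0, 0, 0, 0.9011, -0.4903, 0, 0.5, 0, 0, 0, 0.9011, -0.4903, 0, 0.5, 0, 0, 0, 0.9011, -0.4903, 0, 0.5]
}}

```text
t: 77.6
position: [554.6, 232.0, 228.4]
tcp_rot: [179.9, -0.2, 54.6]
wrist_force: [-0.0, -0.3, -0.3]
opening: 65.7
grasp_force: 0.0
```

{"api": "move_arm", "payload": {
  "targets": [0, 0, 0, 0.9011, -0.4903, 0, 0.5, 0, 0, 0, 0.9011, -0.4903, 0, 0.5, 0, 0, 0, 0, 0, 0.85, 0.5, 0, 0, 0, 0, 0, 0.85, 0.5, 0, 0, 0, 0, 0, 0.85, 0.5, 0, 0, 0, 0, 0, 0.85, 0.5, 0, 0, 0, 0, 0, 0.85, 0.5, 0, 0, 0, 0, 0, 0.85, 0.5]
}}

```text
t: 78.6
position: [562.3, 292.2, 74.7]
tcp_rot: [179.9, -0.2, 54.6]
wrist_force: [0.0, 0.7, 0.7]
opening: 65.6
grasp_force: 0.0
```

```bash
python3 - <<'E'
from h import *
a=now()
for c in P: eyes.read_camera(c)
b=find("bottle_a",[(571,303.5,54.6)],BOT,"lying",22,22,(0,))[0]
b=np.array([571,303.5,54.6])
y=np.radians(b[2]); p=[b[0]-14*np.cos(y),b[1]-14*np.sin(y),-25]
rel(a,(p,rpy(b[2],0)))
E
```

```text
t 78.6 pos [562.3 292.2  74.7] rpy [179.9  -0.2  54.6] q [24.4 10.6 76.1  0.  93.2 59.8] F [0.  0.7 0.7] op 65.6 gf 0.0
bottle_a ['scene', 'top'] [571.4 301.4  54.7] 0.347
turn [ 0.001 -0.001 -0.   ] shift-before [0.    0.014 3.323] shift-after [0.009 0.019 3.323]
```

{"api": "move_arm", "payload": {
  "targets": [0, 0, 0, 0, 0, 0.8, 0.5, 0, 0, 0, 0, 0, 0.8, 0.5, 0, 0, 0, 0, 0, 0.8, 0.5, 0, 0, 0, 0, 0, 0.7, 0.5, 0, 0, 0, 0, 0, 0.22, 0.5, 0, 0, 0, 0, 0, 0, 0.5, 0, 0, 0, 0, 0, 0, -1, 0, 0, 0, 0, 0, 0, -1]
}}

```text
t: 79.8
position: [563.1, 292.5, -24.4]
tcp_rot: [180.0, -0.1, 54.6]
wrist_force: [-0.0, 0.3, -0.7]
opening: 49.3
grasp_force: 0.0
```

{"api": "move_arm", "payload": {
  "targets": [0, 0, 0, 0, 0, 0, -1, 0, 0, 0, 0, 0, 0, -1, 0, 0, 0, 0, 0, 0, -1, 0, 0, 0, 0, 0, 0, -1, 0, 0, 0, 0, 0, -0.4, -1, 0, 0, 0, 0, 0, -0.7, -1, 0, 0, 0, 0, 0, -0.8, -1, 0, 0, 0, 0, 0, -0.8, -1]
}}

```text
t: 80.8
position: [562.5, 292.3, 57.4]
tcp_rot: [180.0, -0.0, 54.6]
wrist_force: [-0.1, -0.0, -0.6]
opening: 43.6
grasp_force: 45.0
```

{"api": "move_arm", "payload": {
  "targets": [0, 0, -0.0804, 0, 0, 0, -1, 0, 0, -0.0804, 0, 0, 0, -1, 0, 0, -0.0804, 0, 0, 0, -1, 0, 0, -0.0804, 0, 0, 0, -1, 0, 0, -0.0804, 0, 0, 0, -1, 0, 0, -0.0804, 0, 0, 0, -1, 0, 0, -0.0804, 0, 0, 0, -1, 0, 0, -0.0804, 0, 0, 0, -1]
}}

```text
t: 81.8
position: [562.5, 292.4, 56.7]
tcp_rot: [180.0, 0.0, 132.1]
wrist_force: [0.5, -0.5, -1.2]
opening: 43.7
grasp_force: 45.0
```

{"api": "move_arm", "payload": {
  "targets": [0, 0, 0, 0.382, -0.33, 0, -1, 0, 0, 0, 0.382, -0.33, 0, -1, 0, 0, 0, 0.382, -0.33, 0, -1, 0, 0, 0, 0.382, -0.33, 0, -1, 0, 0, 0, 0.382, -0.33, 0, -1, 0, 0, 0, 0.382, -0.33, 0, -1, 0, 0, 0, 0.382, -0.33, 0, -1, 0, 0, 0, 0.382, -0.33, 0, -1]
}}

```text
t: 82.8
position: [441.4, 308.0, 55.5]
tcp_rot: [180.0, 0.0, 131.8]
wrist_force: [0.3, -0.0, -0.8]
opening: 43.6
grasp_force: 45.0
```

```bash
python3 - <<'E'
from h import *
a=now(); rel(a,([442.8,307.8,-24.5],rpy(131.8,0)))
E
```

```text
t 82.8 pos [441.4 308.   55.5] rpy [180.    0.  131.8] q [ 31.3  -3.5  92.7   0.   90.8 -10.5] F [ 0.3 -0.  -0.8] op 43.6 gf 45.0
turn [ 0.  0. -0.] shift-before [-0.037  0.031  2.666] shift-after [-0.037  0.031  2.666]
```

{"api": "move_arm", "payload": {
  "targets": [0, 0, 0, 0, 0, 0.6, -1, 0, 0, 0, 0, 0, 0.6, -1, 0, 0, 0, 0, 0, 0.6, -1, 0, 0, 0, 0, 0, 0.6, -1, 0, 0, 0, 0, 0, 0.2, -1, 0, 0, 0, 0, 0, 0.06, -1, 0, 0, 0, 0, 0, 0, -1, 0, 0, 0, 0, 0, 0, 0.4]
}}

```text
t: 83.8
position: [442.8, 308.2, -23.7]
tcp_rot: [179.9, 0.0, 131.8]
wrist_force: [-0.2, -0.1, 0.7]
opening: 50.3
grasp_force: 0.0
```

{"api": "move_arm", "payload": {
  "targets": [0, 0, 0, 0, 0, 0, 0.4, 0, 0, 0, 0, 0, 0, 0.4, 0, 0, 0, 0, 0, 0, 0.4, 0, 0, 0, 0, 0, -0.5, 0.4, 0, 0, 0, 0, 0, -0.7, 0.4, 0, 0, 0, 0, 0, -0.8, 0.4, 0, 0, 0, 0, 0, -0.7, 0.4, 0, 0, 0, 0, 0, -0.6, 0.4]
}}

```text
t: 84.8
position: [442.7, 308.1, 76.8]
tcp_rot: [179.9, 0.0, 131.8]
wrist_force: [0.2, 0.6, 0.3]
opening: 61.3
grasp_force: 0.0
```

{"api": "move_arm", "payload": {
  "targets": [0, 0, 0, 0.37, 0, 0, -0.1, 0, 0, 0, 0.37, 0, 0, -0.1, 0, 0, 0, 0.37, 0, 0, -0.1, 0, 0, 0, 0.37, 0, 0, -0.1, 0, 0, 0, 0.37, 0, 0, -0.1, 0, 0, 0, 0.37, 0, 0, -0.1, 0, 0, 0, 0.37, 0, 0, -0.1, 0, 0, 0, 0.37, 0, 0, -0.1]
}}

```text
t: 85.8
position: [382.7, 374.7, 74.7]
tcp_rot: [180.0, -0.0, 131.8]
wrist_force: [0.0, 0.1, 0.2]
opening: 39.6
grasp_force: 0.0
```

{"api": "move_arm", "payload": {
  "targets": [0, -0.0469, 0, 0, 0, 0, -0.1, 0, -0.0469, 0, 0, 0, 0, -0.1, 0, -0.0469, 0, 0, 0, 0, -0.1, 0, -0.0469, 0, 0, 0, 0, -0.1, 0, -0.0469, 0, 0, 0, 0, -0.1, 0, -0.0469, 0, 0, 0, 0, -0.1, 0, -0.0469, 0, 0, 0, 0, -0.1, 0, -0.0469, 0, 0, 0, 0, -0.1]
}}

```text
t: 86.8
position: [382.9, 374.8, 74.9]
tcp_rot: [179.9, 45.2, 131.7]
wrist_force: [0.6, 0.1, -0.2]
opening: 39.4
grasp_force: 0.0
```

```bash
python3 - <<'E'
from h import *
a=now()
for c in P: eyes.read_camera(c)
b=find("bottle_a",[(433,318,131.8)],BOT,"lying",22,22,(0,))[0]
rel(a,(rep(capgrasp(b,131.8,-45,110),131.8,-45),rpy(131.8,-45)))
rel(a,(rep(capgrasp((433.5,318.2,131.8),131.8,-45,110),131.8,-45),rpy(131.8,-45)))
E
```

```text
t 86.8 pos [382.9 374.8  74.9] rpy [179.9  45.2 131.7] q [ 67.7  11.2  87.1 -40.7 101.7  24.6] F [ 0.6  0.1 -0.2] op 39.4 gf 0.0
bottle_a ['scene', 'top'] [434.6 318.2 132.4] 0.159
turn [ 0.     0.001 -0.001] shift-before [0.197 0.014 0.299] shift-after [0.196 0.014 0.3  ]
turn [ 0.     0.001 -0.001] shift-before [ 0.213 -0.002  0.283] shift-after [ 0.212 -0.001  0.284]
```

{"api": "move_arm", "payload": {
  "targets": [0, 0, 0, 0.2, 0, 0.29, -0.1, 0, 0, 0, 0, 0, 0.6, -0.1, 0, 0, 0, 0, 0, 0.6, -0.1, 0, 0, 0, 0, 0, 0.6, -0.1, 0, 0, 0, 0, 0, 0.6, -0.1, 0, 0, 0, 0, 0, 0.6, -0.1, 0, 0, 0, 0, 0, 0.5, -0.1, 0, 0, 0, 0, 0, 0.17, -0.1]
}}

```text
t: 88.0
position: [436.5, 313.6, -14.5]
tcp_rot: [-179.9, 45.0, 131.8]
wrist_force: [0.3, 0.7, 0.3]
opening: 39.3
grasp_force: 0.0
```

{"api": "move_arm", "payload": {
  "targets": [0, 0, 0, 0, 0, 0, -0.1, 0, 0, 0, 0, 0, 0, -1, 0, 0, 0, 0, 0, 0, -1, 0, 0, 0, 0, 0, 0, -1, 0, 0, 0, 0, 0, 0, -1, 0, 0, 0, 0, 0, 0, -1, 0, 0, 0, 0, 0, 0, -1, 0, 0, 0, 0, 0, 0, -1]
}}

```text
t: 89.0
position: [436.5, 315.0, -13.1]
tcp_rot: [179.9, 45.0, 131.7]
wrist_force: [-1.7, 1.6, 4.9]
opening: 25.4
grasp_force: 45.0
```

{"api": "move_arm", "payload": {
  "targets": [0, 0, 0, -0.2, 0, -0.2, -1, 0, 0, 0, -0.4, 0, -0.4, -1, 0, 0, 0, -0.4, 0, -0.4, -1, 0, 0, 0, -0.4, 0, -0.4, -1, 0, 0, 0, -0.4, 0, -0.4, -1, 0, 0, 0, -0.4, 0, -0.4, -1, 0, 0, 0, -0.4, 0, -0.4, -1, 0, 0, 0, -0.2, 0, -0.2, -1]
}}

```text
t: 90.0
position: [436.6, 315.0, 106.8]
tcp_rot: [179.9, 45.0, 131.7]
wrist_force: [0.4, 0.2, -0.6]
opening: 25.1
grasp_force: 45.0
```

{"api": "move_arm", "payload": {
  "targets": [0, 0.0469, 0, 0, 0, 0, -1, 0, 0.0469, 0, 0, 0, 0, -1, 0, 0.0469, 0, 0, 0, 0, -1, 0, 0.0469, 0, 0, 0, 0, -1, 0, 0.0469, 0, 0, 0, 0, -1, 0, 0.0469, 0, 0, 0, 0, -1, 0, 0.0469, 0, 0, 0, 0, -1, 0, 0.0469, 0, 0, 0, 0, -1]
}}

```text
t: 91.0
position: [436.3, 314.4, 105.5]
tcp_rot: [180.0, -0.2, 131.8]
wrist_force: [-0.1, 0.3, -1.2]
opening: 24.8
grasp_force: 45.0
```

{"api": "move_arm", "payload": {
  "targets": [0, 0, 0.0817, 0, 0, 0, -1, 0, 0, 0.0817, 0, 0, 0, -1, 0, 0, 0.0817, 0, 0, 0, -1, 0, 0, 0.0817, 0, 0, 0, -1, 0, 0, 0.0817, 0, 0, 0, -1, 0, 0, 0.0817, 0, 0, 0, -1, 0, 0, 0.0817, 0, 0, 0, -1, 0, 0, 0.0817, 0, 0, 0, -1]
}}

```text
t: 92.0
position: [436.2, 314.2, 104.9]
tcp_rot: [180.0, 0.1, 53.0]
wrist_force: [0.4, 0.9, -2.1]
opening: 25.2
grasp_force: 45.0
```

{"api": "move_arm", "payload": {
  "targets": [0, 0, 0.0817, 0, 0, 0, -1, 0, 0, 0.0817, 0, 0, 0, -1, 0, 0, 0.0817, 0, 0, 0, -1, 0, 0, 0.0817, 0, 0, 0, -1, 0, 0, 0.0817, 0, 0, 0, -1, 0, 0, 0.0817, 0, 0, 0, -1, 0, 0, 0.0817, 0, 0, 0, -1, 0, 0, 0.0817, 0, 0, 0, -1]
}}

```text
t: 93.0
position: [436.2, 314.2, 104.9]
tcp_rot: [179.9, -0.0, -25.4]
wrist_force: [-0.5, -1.0, -1.0]
opening: 25.6
grasp_force: 45.0
```

```bash
python3 - <<'E'
from h import *
a=now()
d=place(0,-25.1,45,115); print(d); rel(a,(d,rpy(-25.1,0)))
E
```

```text
t 93.0 pos [436.2 314.2 104.9] rpy [179.9  -0.  -25.4] q [ 32.2  -4.4  88.5  -0.   95.9 147.6] F [-0.5 -1.  -1. ] op 25.6 gf 45.0
[ 597.57113118 -316.67639275  161.64466094]
turn [ 0.001 -0.    -0.003] shift-before [13.885 16.686 -1.868] shift-after [13.792 16.761 -1.891]
```

{"api": "move_arm", "payload": {
  "targets": [0, 0, 0, 0.766, 0.931, -0.236, -1, 0, 0, 0, 0.766, 0.931, -0.236, -1, 0, 0, 0, 0.766, 0.931, -0.236, -1, 0, 0, 0, 0.766, 0.931, -0.236, -1, 0, 0, 0, 0.766, 0.931, -0.236, -1, 0, 0, 0, 0.766, 0.931, -0.236, -1, 0, 0, 0, 0.766, 0.931, -0.236, -1, 0, 0, 0, 0.766, 0.931, -0.236, -1]
}}

```text
t: 94.0
position: [507.9, 32.8, 161.9]
tcp_rot: [179.9, 0.0, -25.1]
wrist_force: [-0.7, -0.1, -1.7]
opening: 25.1
grasp_force: 45.0
```

{"api": "move_arm", "payload": {
  "targets": [0, 0, 0, 0.766, 0.931, 0, -1, 0, 0, 0, 0.766, 0.931, 0, -1, 0, 0, 0, 0.766, 0.931, 0, -1, 0, 0, 0, 0.766, 0.931, 0, -1, 0, 0, 0, 0.766, 0.931, 0, -1, 0, 0, 0, 0.766, 0.931, 0, -1, 0, 0, 0, 0.766, 0.931, 0, -1, 0, 0, 0, 0.766, 0.931, 0, -1]
}}

```text
t: 95.0
position: [579.5, -247.3, 161.4]
tcp_rot: [180.0, 0.1, -25.1]
wrist_force: [0.7, -0.5, -0.1]
opening: 25.0
grasp_force: 45.0
```

{"api": "move_arm", "payload": {
  "targets": [0, 0, 0, 0.766, 0.931, 0, -1, 0, 0, 0, 0.766, 0.931, 0, -1, 0, 0.0625, 0, 0, 0, 0, -1, 0, 0.0625, 0, 0, 0, 0, -1, 0, 0.0625, 0, 0, 0, 0, -1, 0, 0.0625, 0, 0, 0, 0, -1, 0, 0.0625, 0, 0, 0, 0, -1, 0, 0.0625, 0, 0, 0, 0, -1]
}}

```text
t: 96.0
position: [597.1, -316.0, 162.0]
tcp_rot: [179.9, -45.2, -25.0]
wrist_force: [0.2, -0.3, -0.9]
opening: 25.4
grasp_force: 45.0
```

```bash
python3 - <<'E'
from h import *
a=now()
d=place(0,-25.1,45,115);rel(a,(d,rpy(-25.1,45)))
g=C0-CY*68; print(g)
for c in P: eyes.read_camera(c); lookup(c,(g[0],g[1],-25),165,"")
for c in P: print(c,[(np.round(d["point"]).tolist(),round(d["confidence"],2)) for d in nets.landmark_of(c,"bottle_a")]); 
E
```

```text
t 96.0 pos [ 597.1 -316.   162. ] rpy [179.9 -45.2 -25. ] q [-34.6 -25.8 112.    8.8  49.3  77.5] F [ 0.2 -0.3 -0.9] op 25.4 gf 45.0
turn [ 0.    -0.002  0.   ] shift-before [0.009 0.012 0.025] shift-after [0.009 0.012 0.025]
[ 565.55443925 -301.67867833]
scene (array([ 568.9, -300.4,  -21.7]), np.float64(0.247))
top (array([ 561.6, -296.1,  -31.5]), np.float64(0.505))
scene [([565.0, -301.0, 163.0], 0.65), ([626.0, -179.0, 51.0], 0.55), ([594.0, -238.0, 48.0], 0.44)]
top [([625.0, -470.0, 2.0], 0.74), ([624.0, -175.0, 48.0], 0.65), ([560.0, -299.0, 157.0], 0.64), ([596.0, -243.0, 50.0], 0.43)]
```

{"api": "move_arm", "payload": {
  "targets": [0, 0, 0, -0.4, 0.01, 0.4, -1, 0, 0, 0, -0.4, 0, 0.4, -1, 0, 0, 0, -0.4, 0, 0.4, -1, 0, 0, 0, -0.4, 0, 0.4, -1, 0, 0, 0, -0.4, 0, 0.4, -1, 0, 0, 0, -0.4, 0, 0.4, -1, 0, 0, 0, -0.2, 0, 0.2, -1, 0, 0, 0, -0.08, 0, 0.08, -1]
}}

```text
t: 97.3
position: [597.8, -316.6, 48.6]
tcp_rot: [-180.0, -45.1, -25.1]
wrist_force: [-2.7, 2.4, 3.2]
opening: 25.4
grasp_force: 45.0
```

{"api": "move_arm", "payload": {
  "targets": [0, 0, 0, 0, 0, 0, -1, 0, 0, 0, 0, 0, 0, -0.2, 0, 0, 0, 0, 0, 0, -0.2, 0, 0, 0, 0, 0, 0, -0.2, 0, 0, 0, 0, 0, 0, -0.2, 0, 0, 0, 0, 0, -0.6, -0.2, 0, 0, 0, 0, 0, -1, -0.2, 0, 0, 0, 0, 0, -1, -0.2]
}}

```text
t: 98.3
position: [546.9, -292.6, 103.6]
tcp_rot: [-180.0, -45.0, -25.1]
wrist_force: [-0.2, -0.5, 0.5]
opening: 35.3
grasp_force: 0.0
```

{"api": "move_arm", "payload": {
  "targets": [0, -0.0469, 0, 0, 0, -1, -0.2, 0, -0.0469, 0, 0, 0, -1, -0.2, 0, -0.0469, 0, 0, 0, -1, -0.2, 0, -0.0469, 0, 0, 0, -1, -0.2, 0, -0.0469, 0, 0, 0, -0.5, -0.2, 0, -0.0469, 0, 0, 0, -0.5, -0.2, 0, -0.0469, 0, 0, 0, 0, -0.2, 0, -0.0469, 0, 0, 0, 0, -0.2]
}}

```text
t: 99.3
position: [474.4, -258.8, 228.1]
tcp_rot: [180.0, 0.1, -25.1]
wrist_force: [-0.3, -1.3, -0.3]
opening: 35.5
grasp_force: 0.0
```

```bash
python3 - <<'E'
from h import *
a=now()
p=C0+CX*105; rel(a,([p[0],p[1],130],rpy(-25.1,0)))
for c in P: eyes.read_camera(c)
for q in("bottle_a","lid_edge","spatula"):
  for c in P: print(q,c,[(np.round(d["point"]).tolist(),round(d["confidence"],2)) for d in nets.landmark_of(c,q)]); 
shot("top","s12.png",(200,100,350,210),5)
E
```

```text
t 99.3 pos [ 474.4 -258.8  228.1] rpy [ 1.80e+02  1.00e-01 -2.51e+01] q [-32.2  -3.2  74.9  -0.  108.4  82.9] F [-0.3 -1.3 -0.3] op 35.5 gf 0.0
turn [ 0.     0.001 -0.   ] shift-before [ 6.865 -2.263  3.258] shift-after [ 6.859 -2.261  3.272]
bottle_a scene [([566.0, -301.0, 53.0], 0.45), ([594.0, -239.0, 51.0], 0.4), ([629.0, -176.0, 49.0], 0.38)]
bottle_a top [([624.0, -178.0, 48.0], 0.61), ([600.0, -244.0, 48.0], 0.52)]
lid_edge scene [([193.0, -309.0, 102.0], 0.78), ([453.0, -631.0, 103.0], 0.72), ([657.0, -269.0, 191.0], 0.64)]
lid_edge top [([452.0, -632.0, 105.0], 0.95), ([653.0, -270.0, 194.0], 0.78), ([192.0, -304.0, 100.0], 0.65)]
spatula scene [([453.0, -58.0, 5.0], 0.82), ([637.0, 446.0, -0.0], 0.61), ([594.0, -236.0, 3.0], 0.54)]
spatula top [([457.0, -56.0, -1.0], 0.77)]
```

View pics/s12.png

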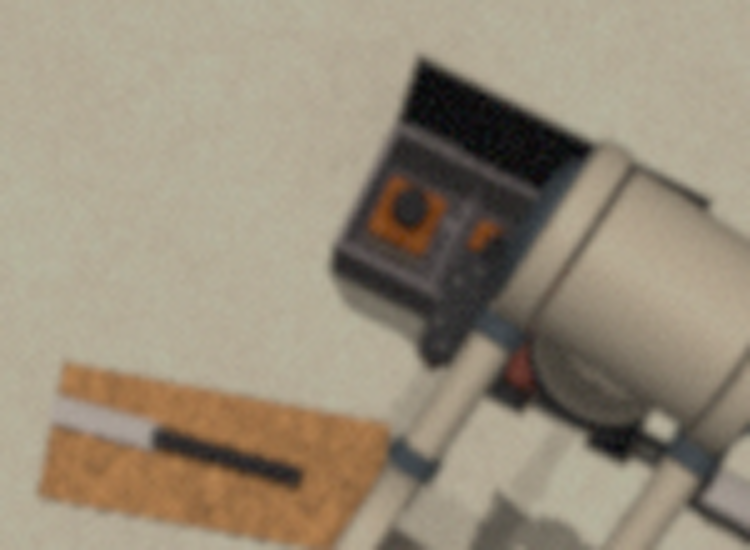

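The picture shows upright bottles in the two bays that are not hidden (crop (405,213), (485,237)). The networks put all three at z≈50, and the spatula lies on the mat. Now I shut the lid from behind with closed fingers.

{"api": "move_arm", "payload": {
  "targets": [0, 0, 0, 0.857, -0.283, 0, -1, 0, 0, 0, 0.857, -0.283, 0, -1, 0, 0, 0, 0.857, -0.283, 0, -1, 0, 0, 0, 0.857, -0.283, 0, -1, 0, 0, 0, 0.857, -0.283, 0, -1, 0, 0, 0, 0.857, -0.283, 0, -1, 0, 0, 0, 0.857, -0.283, 0, -1, 0, 0, 0, 0.857, -0.283, 0, -1]
}}

```text
t: 100.75
position: [689.6, -284.4, 228.3]
tcp_rot: [-180.0, -0.1, -25.1]
wrist_force: [-0.1, -0.6, 0.0]
opening: 0.2
grasp_force: 0.0
```

{"api": "move_arm", "payload": {
  "targets": [0, 0, 0, 0, 0, 0.41, -1, 0, 0, 0, 0, 0, 0.41, -1, 0, 0, 0, 0, 0, 0.41, -1, 0, 0, 0, 0, 0, 0.41, -1, 0, 0, 0, 0, 0, 0.41, -1, 0, 0, 0, 0, 0, 0.41, -1, 0, 0, 0, 0, 0, 0.41, -1, 0, 0, 0, 0, 0, 0.4, -1]
}}

```text
t: 101.75
position: [689.0, -284.3, 128.2]
tcp_rot: [-180.0, 0.0, -25.1]
wrist_force: [0.5, -0.8, 0.8]
opening: 0.4
grasp_force: 0.0
```

```bash
python3 - <<'E'
from h import *
a=now()
p=C0+CX*105; rel(a,([p[0],p[1],130],rpy(-25.1,0)))
E
```

```text
t 101.75 pos [ 689.  -284.3  128.2] rpy [-180.     0.   -25.1] q [-25.   28.7  48.6   0.  102.8  90.1] F [ 0.5 -0.8  0.8] op 0.4 gf 0.0
turn [-0.  0. -0.] shift-before [ 0.018  0.003 -0.059] shift-after [ 0.018  0.003 -0.059]
```

{"api": "move_arm", "payload": {
  "targets": [0, 0, 0, -0.325, 0, 0, -1, 0, 0, 0, -0.325, 0, 0, -1, 0, 0, 0, -0.325, 0, 0, -1, 0, 0, 0, -0.2, 0, -0.035, -1, 0, 0, 0, -0.2, 0, -0.035, -1, 0, 0, 0, -0.2, 0, 0, -1, 0, 0, 0, -0.2, 0, 0, -1, 0, 0, 0, -0.2, 0, 0.035, -1]
}}

```text
t: 102.75
position: [635.2, -259.1, 130.3]
tcp_rot: [-180.0, 0.0, -25.1]
wrist_force: [1.0, 0.0, -0.9]
opening: 0.4
grasp_force: 0.6
```

```bash
python3 - <<'E'
from h import *
now()
E
```

```text
t 102.75 pos [ 635.2 -259.1  130.3] rpy [-180.     0.   -25.1] q [-25.   18.5  61.2   0.  100.3  90.1] F [ 1.   0.  -0.9] op 0.4 gf 0.6
```

{"api": "move_arm", "payload": {
  "targets": [0, 0, 0, -0.2, 0, 0.035, -1, 0, 0, 0, -0.2, 0, 0.065, -1, 0, 0, 0, -0.2, 0, 0.065, -1, 0, 0, 0, -0.175, 0, 0.1, -1, 0, 0, 0, -0.175, 0, 0.1, -1, 0, 0, 0, -0.16, 0, 0.135, -1, 0, 0, 0, -0.16, 0, 0.135, -1, 0, 0, 0, -0.125, 0, 0.15, -1]
}}

```text
t: 103.75
position: [597.2, -241.3, 106.4]
tcp_rot: [-180.0, 0.0, -25.1]
wrist_force: [0.7, -0.2, 1.3]
opening: 0.6
grasp_force: 0.4
```

{"api": "move_arm", "payload": {
  "targets": [0, 0, 0, -0.125, 0, 0.15, -1, 0, 0, 0, -0.1, 0, 0.185, -1, 0, 0, 0, -0.1, 0, 0.185, -1, 0, 0, 0, -0.07, 0, 0.2, -1, 0, 0, 0, -0.07, 0, 0.2, -1, 0, 0, 0, -0.035, 0, 0.18, -1, 0, 0, 0, -0.035, 0, 0.14, -1, 0, 0, 0, 0, 0, 0, -1]
}}

```text
t: 104.75
position: [582.8, -234.6, 69.4]
tcp_rot: [180.0, 0.0, -25.1]
wrist_force: [-0.4, 0.2, 0.3]
opening: 0.6
grasp_force: 0.0
```

```bash
python3 - <<'E'
from h import *
a=now()
p=C0-CX*12; rel(a,([p[0],p[1],104-35],rpy(-25.1,0)))
for c in P: eyes.read_camera(c); print(c,[(np.round(d["point"]).tolist(),round(d["confidence"],2)) for d in nets.landmark_of(c,"lid_edge")])
E
```

```text
t 104.75 pos [ 582.8 -234.6   69.4] rpy [180.    0.  -25.1] q [-25.   10.1  77.2  -0.   92.8  90.1] F [-0.4  0.2  0.3] op 0.6 gf 0.0
turn [ 0.  0. -0.] shift-before [0.027 0.004 0.013] shift-after [0.027 0.004 0.013]
scene [([452.0, -630.0, 101.0], 0.93), ([194.0, -306.0, 102.0], 0.85), ([550.0, -217.0, 96.0], 0.8)]
top [([451.0, -634.0, 100.0], 0.86), ([551.0, -223.0, 103.0], 0.71), ([192.0, -303.0, 101.0], 0.71), ([565.0, -306.0, 3.0], 0.29)]
```

{"api": "move_arm", "payload": {
  "targets": [0, 0, 0, 0, 0, -0.2, -1, 0, 0, 0, -0.4, 0, 0, -1, 0, 0, 0, -0.4, 0, 0, -1, 0, 0, 0, 0, 0, 0.2, -1, 0, 0, 0, 0, 0, 0.03, -1, 0, 0, 0, 0, 0, 0.03, -1, 0, 0, 0, 0, 0, 0, -1, 0, 0, 0, 0, 0, 0, -1]
}}

```text
t: 105.95
position: [560.8, -224.2, 69.0]
tcp_rot: [-180.0, 0.0, -25.1]
wrist_force: [-4.9, 1.7, 7.0]
opening: 0.0
grasp_force: 3.9
```

```bash
python3 - <<'E'
from h import *
now()
E
```

```text
t 105.95 pos [ 560.8 -224.2   69. ] rpy [-180.     0.   -25.1] q [-25.    6.4  81.3   0.   92.4  90.1] F [-4.9  1.7  7. ] op 0.0 gf 3.9
```

{"api": "move_arm", "payload": {
  "targets": [0, 0, 0, 0, 0, 0.04, -1, 0, 0, 0, 0, 0, 0, -1, 0, 0, 0, 0, 0, 0, -1, 0, 0, 0, 0, 0, -0.3, -1, 0, 0, 0, 0, 0, -0.8, -1, 0, 0, 0, 0, 0, -1, -1, 0, 0, 0, 0, 0, -1, -1, 0, 0, 0, 0, 0, -1, -1]
}}

```text
t: 106.95
position: [561.3, -224.5, 190.1]
tcp_rot: [180.0, 0.0, -25.1]
wrist_force: [-0.0, -0.7, 0.7]
opening: 0.7
grasp_force: 0.0
```

{"api": "move_arm", "payload": {
  "targets": [0, 0, 0, -0.3, 1, -0.2, -1, 0, 0, 0, -0.3, 1, -0.2, -1, 0, 0, 0, -0.3, 1, -0.2, -1, 0, 0, 0, -0.3, 1, -0.2, -1, 0, 0, 0, -0.3, 1, 0, -1, 0, 0, 0, -0.3, 1, 0, -1, 0, 0, 0, 0, 0, 0, -1, 0, 0, 0, 0, 0, 0, -1]
}}

```text
t: 107.95
position: [436.4, -364.2, 213.3]
tcp_rot: [-180.0, 0.0, -25.1]
wrist_force: [0.4, 0.6, 0.1]
opening: 0.0
grasp_force: 0.0
```

```bash
python3 - <<'E'
from h import *
now()
for c in P: eyes.read_camera(c)
for c in P: print(c,[(np.round(d["point"]).tolist(),round(d["confidence"],2)) for q in("lid_edge","bottle_a") for d in nets.landmark_of(c,q)])
find("case",[(594.4,-240.1,-25.1)],CASE,"flat",0,52,(0,))
find("spatula",[(457.6,-53.3,76)],SPAT,"flat",3,10,(0,))
E
```

```text
t 107.95 pos [ 436.4 -364.2  213.3] rpy [-180.     0.   -25.1] q [-43.3   0.8  72.5   0.  106.8  71.8] F [0.4 0.6 0.1] op 0.0 gf 0.0
scene [([453.0, -632.0, 102.0], 0.78), ([549.0, -220.0, 98.0], 0.67), ([196.0, -304.0, 102.0], 0.65), ([424.0, -450.0, -4.0], 0.5), ([421.0, -450.0, -3.0], 0.55)]
top [([191.0, -303.0, 102.0], 0.66), ([548.0, -218.0, 101.0], 0.6)]
case ['scene', 'top'] [ 593.8 -239.2  -25.8] 0.056
spatula ['scene', 'top'] [456.4 -53.1  75.5] 0.526
```

The lid is shut, the bottles are inside, the spatula is on the mat and the arm is clear. Handing in.

```bash
python3 -c "
from bench import ticket
print(ticket.close_job())"
```

```text
the job is handed in; nothing more can be done
None
```

I handed the job in at about 108 s: I levered the lid open with the spatula, returned the spatula to its mat, stood all three bottles upright one to a bay, and pressed the lid shut; the hand-in gave back no verdict.

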